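# Change the cell reader over to the next batch

## Task

Change the cell reader over to the next batch: lift every used cell (red stopper) out and stand it upright in the red tray, stand every fresh cell (blue stopper) fully down in a reader slot of its own with its two clear faces across the light path (facing the black bars, stripe along the yellow lines), and pull the stick thermometer out of its holder and stand it fully down in the reader's well. Only when all of that is in place, swing the green shutter lever all the way over, away from the robot. Leave the small amber bottle, the green-lidded jar and the yellow timer where they are.

Things in the scene. Friction and masses are not known exactly. Their poses are not given: they have to be found in the camera images.
- reader: fixed reader: grey block 110 mm (x) by 240 mm (y), top 40 mm up, four slots in a row along y; black lamp and detector bars in front and behind (at x -65 and +65 mm, 20 mm thick, 48 mm tall); light runs along its x, marked by yellow lines. At its +y end a white 60 mm tall block with the well, at -y the shutter lever. Origin: on the bench under the slot row's middle; x away from the robot at yaw 0
- slot0 (a point): centre of the floor of a slot, a 36 mm square hole 25 mm deep (floor 15 mm, mouth 40 mm above the bench); slots are 55 mm apart, slot 0 nearest the lever, slot 3 nearest the well. Axes as the reader's, light path along x. A cell fits in any quarter turn, but its clear faces meet the light only with its own x along this x (either way round)
- slot1 (a point): centre of the floor of a slot, a 36 mm square hole 25 mm deep (floor 15 mm, mouth 40 mm above the bench); slots are 55 mm apart, slot 0 nearest the lever, slot 3 nearest the well. Axes as the reader's, light path along x. A cell fits in any quarter turn, but its clear faces meet the light only with its own x along this x (either way round)
- slot2 (a point): centre of the floor of a slot, a 36 mm square hole 25 mm deep (floor 15 mm, mouth 40 mm above the bench); slots are 55 mm apart, slot 0 nearest the lever, slot 3 nearest the well. Axes as the reader's, light path along x. A cell fits in any quarter turn, but its clear faces meet the light only with its own x along this x (either way round)
- slot3 (a point): centre of the floor of a slot, a 36 mm square hole 25 mm deep (floor 15 mm, mouth 40 mm above the bench); slots are 55 mm apart, slot 0 nearest the lever, slot 3 nearest the well. Axes as the reader's, light path along x. A cell fits in any quarter turn, but its clear faces meet the light only with its own x along this x (either way round)
- well (a point): centre of the floor of the thermometer well: a 14 mm round upright hole, 45 mm deep (floor 15 mm, mouth 60 mm above the bench), 80 mm beyond slot 3
- fresh0_mid (a point): fresh cell, blue stopper, on the bench: 32 mm square glass prism, 60 mm tall, of which the top 20 mm is the stopper, just as wide; 80 g, mostly in its thick foot. Point: its centre, 30 mm above its underside. Own z is up; own +x and -x faces are CLEAR, +y and -y frosted white; a white stripe on the stopper runs along x. May be absent
- fresh1_mid (a point): fresh cell, blue stopper, on the bench: 32 mm square glass prism, 60 mm tall, of which the top 20 mm is the stopper, just as wide; 80 g, mostly in its thick foot. Point: its centre, 30 mm above its underside. Own z is up; own +x and -x faces are CLEAR, +y and -y frosted white; a white stripe on the stopper runs along x. May be absent
- fresh2_mid (a point): fresh cell, blue stopper, on the bench: 32 mm square glass prism, 60 mm tall, of which the top 20 mm is the stopper, just as wide; 80 g, mostly in its thick foot. Point: its centre, 30 mm above its underside. Own z is up; own +x and -x faces are CLEAR, +y and -y frosted white; a white stripe on the stopper runs along x. May be absent
- fresh3_mid (a point): fresh cell, blue stopper, on the bench: 32 mm square glass prism, 60 mm tall, of which the top 20 mm is the stopper, just as wide; 80 g, mostly in its thick foot. Point: its centre, 30 mm above its underside. Own z is up; own +x and -x faces are CLEAR, +y and -y frosted white; a white stripe on the stopper runs along x. May be absent
- used0_mid (a point): a used cell, red stopper, at the start standing in slot 0: 32 mm square glass prism, 60 mm tall, of which the top 20 mm is the stopper, just as wide; 80 g, mostly in its thick foot. Point: its centre, 30 mm above its underside. Own z is up; own +x and -x faces are CLEAR, +y and -y frosted white; a white stripe on the stopper runs along x. May be absent
- used1_mid (a point): a used cell, red stopper, at the start standing in slot 1: 32 mm square glass prism, 60 mm tall, of which the top 20 mm is the stopper, just as wide; 80 g, mostly in its thick foot. Point: its centre, 30 mm above its underside. Own z is up; own +x and -x faces are CLEAR, +y and -y frosted white; a white stripe on the stopper runs along x. May be absent
- used2_mid (a point): a used cell, red stopper, at the start standing in slot 2: 32 mm square glass prism, 60 mm tall, of which the top 20 mm is the stopper, just as wide; 80 g, mostly in its thick foot. Point: its centre, 30 mm above its underside. Own z is up; own +x and -x faces are CLEAR, +y and -y frosted white; a white stripe on the stopper runs along x. May be absent
- used3_mid (a point): a used cell, red stopper, at the start standing in slot 3: 32 mm square glass prism, 60 mm tall, of which the top 20 mm is the stopper, just as wide; 80 g, mostly in its thick foot. Point: its centre, 30 mm above its underside. Own z is up; own +x and -x faces are CLEAR, +y and -y frosted white; a white stripe on the stopper runs along x. May be absent
- tray: red open tray fixed on the bench for the used cells, outside 100 mm (its x) by 160 mm (its y), walls 4 mm thick and 18 mm tall. Origin: middle of its underside; its floor is 4 mm above that
- thermo_mid (a point): stick thermometer, 150 mm long, about 50 g: a steel stem of 10 mm diameter and 95 mm length below, an orange round handle of 20 mm diameter and 55 mm length above. The point is half-way up, 75 mm above the stem's tip; the middle of the handle is 47.5 mm above the point. Its own z runs from tip to handle
- holder: grey upright thermometer holder, fixed, 60 x 60 mm and 75 mm tall, with a 14 mm hole 60 mm deep in its top, where the thermometer stands at the start with its tip 15 mm above the bench. Origin: middle of its underside
- shutter (a joint): angle of the green shutter lever (rad): 0 closed, leaning towards the reader's -x (to the robot); 1.0 fully open, leaning towards the reader's +x. It turns about an axis along the reader's y, is upright at 0.5, needs about a newton or two to push and stays where it is left
- shutter_tip (a point): middle of the lever's green ball (26 mm across), which sits at the end of a 70 mm arm, 10 mm thick; the arm's pivot is at x = 0, y = -166, z = 52 mm in the reader's frame, so the ball's middle is at x = -34, z = 113 mm with the lever closed and x = +34, z = 113 mm fully open (z = 122 mm half-way)
- dropper: bystander: small amber dropper bottle, 34 mm across, 65 mm tall, loose; origin under its middle
- bead_jar: bystander: small clear jar with green lid, 48 mm across, 60 mm tall, loose; origin under its middle
- timer: bystander: yellow bench timer, 50 x 65 x 22 mm, loose; origin under its middle
Things that resemble listed ones, but are neither listed nor needed, are in the scene too. What is shaped like the part that bears used1_mid but purple is not meant.

How it is judged:
On the way, in this order (a step that is already met when the one before it is completed fails the run):
1. all used cells stand in the tray, all fresh cells are seated with clear faces across the light path, the thermometer stands in the well (((horizontal distance between fresh0_mid and slot0 below 0.006 m and z of fresh0_mid in the frame of slot0 below 0.0355 m and angle between the x axis of fresh0_mid and the x axis of slot0, either way round below 0.15 rad and angle between fresh0_mid's own z axis and vertical below 0.15 rad) or (horizontal distance between fresh0_mid and slot1 below 0.006 m and z of fresh0_mid in the frame of slot1 below 0.0355 m and angle between the x axis of fresh0_mid and the x axis of slot1, either way round below 0.15 rad and angle between fresh0_mid's own z axis and vertical below 0.15 rad) or (horizontal distance between fresh0_mid and slot2 below 0.006 m and z of fresh0_mid in the frame of slot2 below 0.0355 m and angle between the x axis of fresh0_mid and the x axis of slot2, either way round below 0.15 rad and angle between fresh0_mid's own z axis and vertical below 0.15 rad) or (horizontal distance between fresh0_mid and slot3 below 0.006 m and z of fresh0_mid in the frame of slot3 below 0.0355 m and angle between the x axis of fresh0_mid and the x axis of slot3, either way round below 0.15 rad and angle between fresh0_mid's own z axis and vertical below 0.15 rad)) and ((horizontal distance between fresh1_mid and slot0 below 0.006 m and z of fresh1_mid in the frame of slot0 below 0.0355 m and angle between the x axis of fresh1_mid and the x axis of slot0, either way round below 0.15 rad and angle between fresh1_mid's own z axis and vertical below 0.15 rad) or (horizontal distance between fresh1_mid and slot1 below 0.006 m and z of fresh1_mid in the frame of slot1 below 0.0355 m and angle between the x axis of fresh1_mid and the x axis of slot1, either way round below 0.15 rad and angle between fresh1_mid's own z axis and vertical below 0.15 rad) or (horizontal distance between fresh1_mid and slot2 below 0.006 m and z of fresh1_mid in the frame of slot2 below 0.0355 m and angle between the x axis of fresh1_mid and the x axis of slot2, either way round below 0.15 rad and angle between fresh1_mid's own z axis and vertical below 0.15 rad) or (horizontal distance between fresh1_mid and slot3 below 0.006 m and z of fresh1_mid in the frame of slot3 below 0.0355 m and angle between the x axis of fresh1_mid and the x axis of slot3, either way round below 0.15 rad and angle between fresh1_mid's own z axis and vertical below 0.15 rad)) and ((horizontal distance between fresh2_mid and slot0 below 0.006 m and z of fresh2_mid in the frame of slot0 below 0.0355 m and angle between the x axis of fresh2_mid and the x axis of slot0, either way round below 0.15 rad and angle between fresh2_mid's own z axis and vertical below 0.15 rad) or (horizontal distance between fresh2_mid and slot1 below 0.006 m and z of fresh2_mid in the frame of slot1 below 0.0355 m and angle between the x axis of fresh2_mid and the x axis of slot1, either way round below 0.15 rad and angle between fresh2_mid's own z axis and vertical below 0.15 rad) or (horizontal distance between fresh2_mid and slot2 below 0.006 m and z of fresh2_mid in the frame of slot2 below 0.0355 m and angle between the x axis of fresh2_mid and the x axis of slot2, either way round below 0.15 rad and angle between fresh2_mid's own z axis and vertical below 0.15 rad) or (horizontal distance between fresh2_mid and slot3 below 0.006 m and z of fresh2_mid in the frame of slot3 below 0.0355 m and angle between the x axis of fresh2_mid and the x axis of slot3, either way round below 0.15 rad and angle between fresh2_mid's own z axis and vertical below 0.15 rad)) and ((horizontal distance between fresh3_mid and slot0 below 0.006 m and z of fresh3_mid in the frame of slot0 below 0.0355 m and angle between the x axis of fresh3_mid and the x axis of slot0, either way round below 0.15 rad and angle between fresh3_mid's own z axis and vertical below 0.15 rad) or (horizontal distance between fresh3_mid and slot1 below 0.006 m and z of fresh3_mid in the frame of slot1 below 0.0355 m and angle between the x axis of fresh3_mid and the x axis of slot1, either way round below 0.15 rad and angle between fresh3_mid's own z axis and vertical below 0.15 rad) or (horizontal distance between fresh3_mid and slot2 below 0.006 m and z of fresh3_mid in the frame of slot2 below 0.0355 m and angle between the x axis of fresh3_mid and the x axis of slot2, either way round below 0.15 rad and angle between fresh3_mid's own z axis and vertical below 0.15 rad) or (horizontal distance between fresh3_mid and slot3 below 0.006 m and z of fresh3_mid in the frame of slot3 below 0.0355 m and angle between the x axis of fresh3_mid and the x axis of slot3, either way round below 0.15 rad and angle between fresh3_mid's own z axis and vertical below 0.15 rad)) and x of used0_mid in the frame of tray between -0.05 and 0.05 m and y of used0_mid in the frame of tray between -0.08 and 0.08 m and z of each of used0_mid, used1_mid, used2_mid, used3_mid in the frame of tray below 0.0395 m and angle between each of used0_mid, used1_mid, used2_mid, used3_mid's own z axis and vertical below 0.15 rad and x of used1_mid in the frame of tray between -0.05 and 0.05 m and y of used1_mid in the frame of tray between -0.08 and 0.08 m and x of used2_mid in the frame of tray between -0.05 and 0.05 m and y of used2_mid in the frame of tray between -0.08 and 0.08 m and x of used3_mid in the frame of tray between -0.05 and 0.05 m and y of used3_mid in the frame of tray between -0.08 and 0.08 m and horizontal distance between thermo_mid and well below 0.015 m and z of thermo_mid in the frame of well below 0.081 m and angle between thermo_mid's own z axis and vertical below 0.2 rad), for 0.2 s.
2. the shutter lever is swung all the way over (value of joint shutter above 0.85 rad), for 0.2 s.
At the end, for the whole second after the job is handed in: Used cells upright (0.15 rad) on the tray floor; fresh cells fully down in slots (6 mm sideways, 5 mm off the floor, upright, clear axis within 0.15 rad of the light path); thermometer down in the well (6 mm, 0.2 rad); lever past 0.85 rad, swung last (all of step 1 and value of joint shutter above 0.85 rad); the robot touches nothing.
It fails at once if the amber bottle is shoved more than 4 cm or tipped over (distance of dropper from where it was at the start of the episode above 0.04 m or angle between dropper's own z axis and vertical above 0.5 rad).
It fails at once if the green-lidded jar is shoved more than 4 cm or tipped over (distance of bead_jar from where it was at the start of the episode above 0.04 m or angle between bead_jar's own z axis and vertical above 0.5 rad).
It fails at once if the yellow timer is shoved more than 4 cm or tipped over (distance of timer from where it was at the start of the episode above 0.04 m or angle between timer's own z axis and vertical above 0.5 rad).
Of used0, used1, used2, used3 only 2 to 3 are there at a start; the rules pass over those that are not, and their reading is None.
Of fresh0, fresh1, fresh2, fresh3 only 3 to 4 are there at a start; the rules pass over those that are not, and their reading is None.
At some moment in a run one of fresh0, fresh1, fresh2, fresh3 may be knocked a few centimetres aside while the robot is not near it.
It also fails if it takes over 210 s, if anything falls off the work surface, if the arm or the gripper's body presses on something with over 40 N, if the wrist force passes 120 N, or if a joint passes its speed limit or range.

## Robot

A 7-joint arm with a two-finger parallel gripper is mounted at the origin on the work surface. World frame = base frame: x ahead of the robot, y to its left, z up, the work surface at z = 0. Lengths are in m, angles in rad, forces in N, time in s.
With the tool pointing down it reaches from about 0.35 to 0.9 m from the base axis. Payload 19.9 kg.
Tool frame: the origin (TCP) lies at the centre of the arm's flange, where the gripper is bolted on; the fingertips stand env.tips_ahead ahead of it and the grasp point (between the pads) lies 155 mm ahead of it (env.tips_ahead is the distance from the TCP to the fingertips, in m); z points along the fingers, y is the line along which they close (so a half turn about z gives the same grasp; the last joint's range is limited). The gripper opens to 85 mm and grips with 20 to 120 N. Pads are 22 mm wide; open, the fingers measure 114 mm over their backs; the gripper's body (76 mm by 85 mm) begins 54 mm behind the grasp point. The pads swing forward as they close: fully open they stand 13 mm farther back than shut.
Start: joints at [-1.373, 0.417, -0.01, 1.614, 0.005, 1.111, -0.053], TCP at [0.148, 0.607, 0.405] pointing down, gripper open.
Joint ranges: [-2.81, 2.81], [-0.39, 2.02], [-1.27, 1.25], [0.06, 2.57], [-1.19, 4.33], [0.19, 2], [-2.82, 2.82]. Speed limits (rad/s): [1.89, 1.89, 2.39, 2.39, 3.01, 3.01, 3.01].

## Interface

Orientations are given as [roll, pitch, yaw] about the fixed x, y, z axes, in that order (R = Rz(yaw) Ry(pitch) Rx(roll)).
In Python, from station import env gives the robot as it stands.
- The arm moves only by the shell command python3 -m handwheel 'ROWS'. ROWS is JSON, one flat list of numbers, 7 for each row, row after row: the turn, a rotation vector about the tool's x, y, z in rad, then the shift along the tool's x, y, z in m, then the finger opening in m, from 0 to 0.0854. In form: [rx, ry, rz, x, y, z, grip, rx, ry, rz, x, y, z, grip, ...]. A call has 1 to 12 rows; each row is the pose to reach, as a shift and turn from the pose commanded when the call began, along the tool's axes at that moment; what a row does not reach only later rows make up. A row lasts 1/10 s, in which the tool goes at most 50 mm and 8.59 degrees, less where a joint would pass 70% of its speed; a pose out of reach is approached as far as the arm can. A call with a gripper value outside its range is refused whole. The fingers move at their own pace and stop on an object; the grip force is fixed at half the most. Time passes only in rows, so rows that repeat a pose let the fingers close. It gives the time, the measured TCP pose, the force, the opening and the grip force at its end, in the units of the state.
- env.get_obs(): the state, without advancing time (a new reading comes with each control period).
- env.capture(name): name is "scene" or "top" or "wrist"; returns the picture (480x640x3 uint8, blue, green, red); there is no depth.
- env.get_calibration(name): a dict with "fx", "fy", "cx", "cy" (pixels), "R" (3x3) and "t" (3): a world point X has camera coordinates R X + t. Camera axes: x right, y down, z forward; pixel columns grow to the right and rows downward; lengths in m; the calibration is good to about 2 mm. A picture is of the moment at which its call begins: read the wrist's pose just before it. get_calibration takes no time and is no camera call; for the wrist camera it gives the pose at the moment of the call.
- env.finish_job(): hands the job in; it is judged then, once.
Trained networks look in the newest picture that a camera, given by its name, has taken for a name from the list of things; names that differ only in an ending like _2 or _b are one class to them, and where a whole thing is asked for, a point or a joint stands for the part that bears it (a point fixed in the world has none). Each returns a list of dicts, best first, with "conf" (0 to 1); they miss things now and then, are a little off and sometimes report something else, mostly with a low value. They report only what shows in the picture. A call takes as long as a camera call. They do not tell look-alikes from the thing itself.
- env.find_in(camera, thing): "centre" ([x, y, z] in m, in the coordinates of the camera as it stood for that picture, good to about 4 mm: the middle of the surface that is visible of it).
- env.masks_of(camera, thing): "mask" (480x640 bool, what is visible of it).
The state is a dict: "clock": time; "joints": joint angles; "dq": joint speeds; "joint_torque": joint torques, N m; "tool_pos": TCP position; "tcp_rot": TCP orientation; "wrist_force": force on the tool from outside, world axes, zero at the start; "wrist_torque": the same for the moment, N m; "width": opening from 0.0 (shut) to 1.0 (fully open); "grasp_force": force on a finger pad.
Only numpy, scipy, OpenCV 4.12 (cv2) and the standard library are available. Lean on these libraries where they do the work, as an engineer would, in place of code of your own. Each camera call takes 0.05 s, during which the arm holds its last target. There are 200 camera calls.

## Working session

There is one attempt and no reset: what is moved stays moved. The work goes in short steps, Python scripts to look and compute and a shell command to move; the robot and the scene stay as the last step left them, time stands still between calls to the robot, and variables do not carry over. Pictures are saved under pics/ and viewed, at most 14 in all, crops included, and the job is handed in when it is done.

```bash
ls; mkdir -p pics; cat > h.py <<'E'
import numpy as np,cv2
from station import env
def towld(cam,p):
    c=env.get_calibration(cam);return np.array(c['R']).T@(np.array(p)-np.array(c['t']))
E
python3 - <<'E'
from h import *
o=env.get_obs();print(o,env.tips_ahead)
for cam in('top','scene'):
    im=env.capture(cam);cv2.imwrite(f'pics/{cam}0.png',im)
    c=env.get_calibration(cam);print(cam,c)
    for n in('reader','tray','holder','thermo_mid','shutter_tip','fresh0_mid','used0_mid','dropper','bead_jar','timer'):
        for d in env.find_in(cam,n)[:8]: print(n,round(d['conf'],2),towld(cam,d['centre']).round(3))
E
```

```text
pics
{'clock': 0.0, 'joints': array([-1.37249966,  0.418005  , -0.01028536,  1.61417191,  0.00466464,
        1.11067429, -0.05299936]), 'dq': array([ 0.00228054,  0.00089704, -0.00158268, -0.00345208,  0.00099546,
       -0.00034331,  0.00021768]), 'joint_torque': array([ 5.27451874e-06, -8.64429331e+01,  6.78681750e-01, -4.34905744e+01,
        1.90418173e-02,  7.18091833e-03, -3.82589789e-06]), 'tool_pos': array([0.14840977, 0.60699227, 0.40404179]), 'tcp_rot': array([-3.14035989e+00,  6.71850369e-05,  2.90177306e+00]), 'wrist_force': array([-0.50616765,  0.09237293, -0.3113229 ]), 'wrist_torque': array([-0.04118789,  0.02493651,  0.04039843]), 'grasp_force': 0.0, 'width': 1.0019594982967237} 0.1734
top {'fx': 470.94005509478654, 'fy': 470.94005509478654, 'cx': 317.7228121652033, 'cy': 227.9889210348022, 'R': array([[-1.66149901e-02, -9.99861874e-01,  4.19267884e-04],
       [-9.86165205e-01,  1.63182165e-02, -1.64960311e-01],
       [ 1.64930684e-01, -3.15428134e-03, -9.86300117e-01]]), 't': array([0.00691472, 0.55032284, 0.97736602])}
reader 0.88 [0.569 0.103 0.039]
tray 0.98 [ 
[... 658 characters left out ...]
.61645639,  0.10949093, -0.77973922],
       [-0.77002242, -0.12300681, -0.62604696]]), 't': array([ 0.11037284, -0.24228324,  1.50552285])}
reader 0.58 [0.61  0.122 0.036]
tray 0.75 [ 0.598 -0.263  0.001]
holder 0.76 [0.454 0.096 0.058]
thermo_mid 0.87 [0.434 0.092 0.131]
shutter_tip 0.63 [ 0.542 -0.072  0.111]
shutter_tip 0.55 [0.609 0.12  0.036]
shutter_tip 0.23 [0.449 0.095 0.058]
fresh0_mid 0.97 [ 0.476 -0.318  0.041]
used0_mid 0.58 [0.588 0.014 0.063]
used0_mid 0.23 [0.42  0.293 0.02 ]
dropper 0.79 [ 0.421 -0.033  0.03 ]
dropper 0.62 [0.454 0.095 0.057]
dropper 0.19 [0.587 0.069 0.068]
bead_jar 0.86 [ 0.73  -0.053  0.048]
bead_jar 0.42 [0.611 0.124 0.037]
timer 0.77 [0.417 0.293 0.02 ]
```

View pics/top0.png

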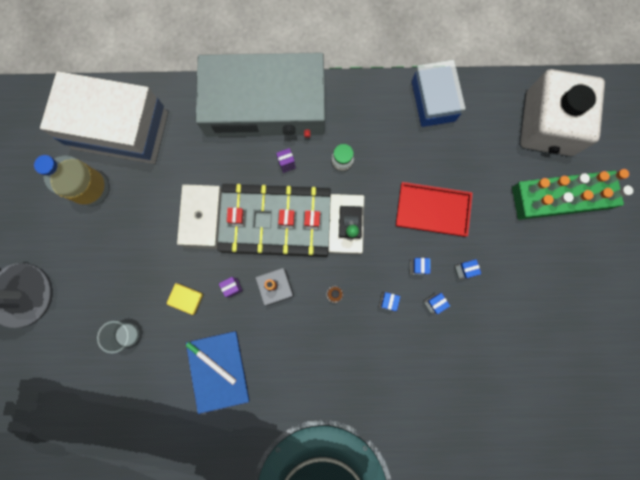

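View pics/scene0.png

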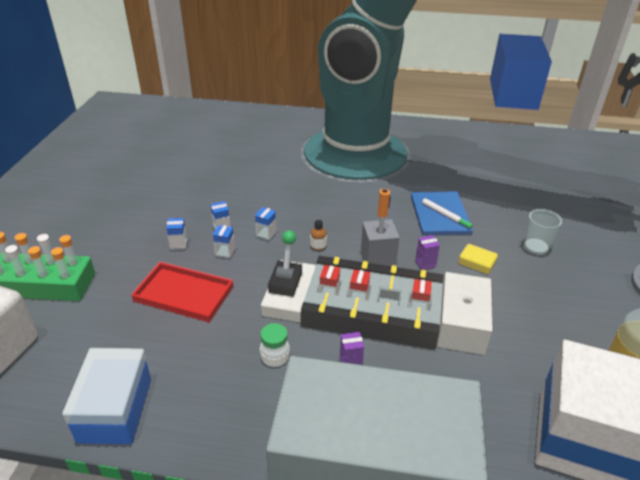

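Top view shows used cells in slots 3 (235,216), 1 (287,218) and 0 (312,219), with slot 2 (262,219) empty. There are four fresh cells near (422,266), (470,269), (390,301) and (437,304). The purple decoys are at (286,158) and (230,287). The tray is at (434,210), the thermometer at (270,285) and the lever ball at (352,230).

```bash
cat >> h.py <<'E'
from scipy.spatial.transform import Rotation as Ro
def pix2w(cam,uv,z,c=None):
    c=c or env.get_calibration(cam);R=np.array(c['R']);t=np.array(c['t'])
    d=R.T@np.array([(uv[0]-c['cx'])/c['fx'],(uv[1]-c['cy'])/c['fy'],1]);o=-R.T@t
    return o+d*(z-o[2])/d[2]
def row(pos,yaw,tp=None,tr=None):
    """target TCP pos, yaw (deg), tool down -> row from current pose"""
    o=env.get_obs();p=o['tool_pos'] if tp is None else np.array(tp)
    R0=Ro.from_euler('xyz',o['tcp_rot'] if tr is None else tr);R1=Ro.from_euler('xyz',[np.pi,0,np.radians(yaw)])
    return np.r_[(R0.inv()*R1).as_rotvec(),R0.inv().apply(np.array(pos)-p)].round(4).tolist()
def hue(im,name):
    h=cv2.cvtColor(im,cv2.COLOR_BGR2HSV);H,S,V=cv2.split(h)
    return {'red':((H<6)|(H>174))&(S>150)&(V>80),'blue':(H>105)&(H<122)&(S>140)&(V>90),'yellow':(H>23)&(H<33)&(S>120)&(V>120),
     'green':(H>50)&(H<75)&(S>120),'orange':(H>6)&(H<18)&(S>140)&(V>120)}[name].astype(np.uint8)*255
def rects(m,amin,amax,box=None):
    out=[]
    for c in cv2.findContours(cv2.morphologyEx(m,cv2.MORPH_CLOSE,np.ones((7,7))),cv2.RETR_EXTERNAL,cv2.CHAIN_APPROX_NONE)[0]:
        if amin<cv2.contourArea(c)<amax: out.append(cv2.minAreaRect(c))
    return out
E
python3 - <<'E'
from h import *
im=cv2.imread('pics/top0.png')
for n,z,a in(('red',.07,(80,8000)),('blue',.055,(80,1000)),('green',.1,(30,2000)),('orange',.16,(20,400))):
    for r in rects(hue(im,n),*a): print(n,np.round(r[0]),np.round(r[1]),round(r[2]),pix2w('top',r[0],.014 if r[1][0]>40 else z).round(3))
for uv,z in(((232,250),.048),((329,254),.048),((239,185),.048),((331,189),.048),((198,214),.06)): print(uv,pix2w('top',uv,z).round(3))
print(env.get_calibration('wrist'))
print(row([.50,.06,.42],90))
E
```

```text
red [312. 218.] [13. 13.] 90 [0.567 0.011 0.07 ]
red [286. 217.] [13. 13.] 6 [0.571 0.065 0.07 ]
red [234. 215.] [12. 13.] 90 [0.577 0.175 0.07 ]
red [434. 209.] [73. 44.] 8 [ 0.594 -0.265  0.014]
blue [439. 303.] [16. 15.] 56 [ 0.385 -0.253  0.055]
blue [390. 301.] [16. 16.] 14 [ 0.39  -0.152  0.055]
blue [471. 268.] [16. 16.] 73 [ 0.457 -0.326  0.055]
blue [422. 266.] [15. 15.] 90 [ 0.464 -0.221  0.055]
blue [ 44. 164.] [18. 20.] 45 [0.702 0.598 0.055]
green [192. 347.] [12.  4.] 37 [0.307 0.25  0.1  ]
green [352. 231.] [10. 10.] 90 [ 0.534 -0.072  0.1  ]
green [567. 194.] [ 37. 108.] 83 [ 0.603 -0.523  0.1  ]
green [344. 154.] [17. 17.] 90 [ 0.7   -0.059  0.1  ]
orange [271. 286.] [6. 9.] 50 [0.422 0.088 0.16 ]
orange [548. 200.] [7. 9.] 90 [ 0.58 -0.45  0.16]
orange [588. 195.] [9. 8.] 45 [ 0.588 -0.529  0.16 ]
orange [608. 192.] [7. 9.] 90 [ 0.592 -0.568  0.16 ]
orange [544. 183.] [8. 8.] 45 [ 0.613 -0.446  0.16 ]
orange [564. 180.] [8. 9.] 90 [ 0.619 -0.487  0.16 ]
orange [604. 176.] [9. 8.] 45 [ 0.625 -0.564  0.16 ]
orange [623. 173.] [9. 8.] 45 [ 0.63  -0.604  0.16 ]
(232, 250) [0.505 0.183 0.048]
(329, 254) [ 0.493 -0.025  0.048]
(239, 185) [0.649 0.169 0.048]
(331, 189) [ 0.636 -0.033  0.048]
(198, 214) [0.583 0.255 0.06 ]
{'fx': 334.15810746235024, 'fy': 334.15810746235024, 'cx': 317.95725606893666, 'cy': 243.1340878076308, 'R': array([[ 2.36860918e-01,  9.71543563e-01, -1.02082974e-04],
       [ 9.20663417e-01, -2.24422852e-01,  3.19395140e-01],
       [ 3.10283383e-01, -7.57462104e-02, -9.47621620e-01]]), 't': array([-0.62606901, -0.04249625,  0.38099952])}
[-0.0, 0.0001, 1.331, -0.4715, -0.448, -0.0153]
```

```bash
python3 -m handwheel '[0,0,1.331,-0.4715,-0.448,-0.015,0.0854, 0,0,1.331,-0.4715,-0.448,-0.015,0.0854, 0,0,1.331,-0.4715,-0.448,-0.015,0.0854, 0,0,1.331,-0.4715,-0.448,-0.015,0.0854, 0,0,1.331,-0.4715,-0.448,-0.015,0.0854, 0,0,1.331,-0.4715,-0.448,-0.015,0.0854, 0,0,1.331,-0.4715,-0.448,-0.015,0.0854, 0,0,1.331,-0.4715,-0.448,-0.015,0.0854, 0,0,1.331,-0.4715,-0.448,-0.015,0.0854, 0,0,1.331,-0.4715,-0.448,-0.015,0.0854, 0,0,1.331,-0.4715,-0.448,-0.015,0.0854, 0,0,1.331,-0.4715,-0.448,-0.015,0.0854]'
python3 - <<'E'
from h import *
print(env.get_obs()['tool_pos'],env.get_obs()['tcp_rot'])
im=env.capture('wrist');cv2.imwrite('pics/w1.png',im)
c=env.get_calibration('wrist');print(c)
E
```

```text
clock: 2.3
tool_pos: [0.4734, 0.1005, 0.419]
tcp_rot: [3.141, -0.001, 1.571]
wrist_force: [-0.1, 0.2, 0.2]
width: 0.997
grasp_force: 0.0
[0.47335566 0.10054719 0.41899492] [ 3.14080121e+00 -6.07722228e-04  1.57104624e+00]
{'fx': 334.15810746235024, 'fy': 334.15810746235024, 'cx': 317.95725606893666, 'cy': 243.1340878076308, 'R': array([[ 0.99997521, -0.0059036 ,  0.00383719],
       [-0.006821  , -0.94741114,  0.31994625],
       [ 0.00174656, -0.31996449, -0.94742792]]), 't': array([-0.47776523,  0.04623342,  0.42457983])}
```

View pics/w1.png

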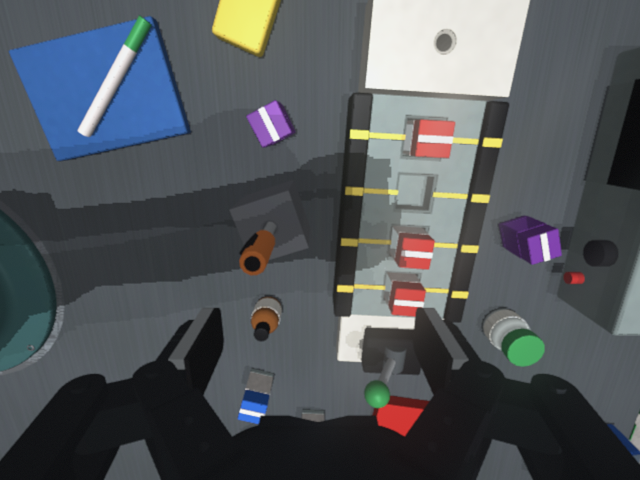

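Wrist view: well mouth at (445,41), used stoppers at (435,139), (415,252) and (408,299), empty slot 2 at (416,191), thermometer handle top at (252,265).

```bash
python3 - <<'E'
from h import *
im=cv2.imread('pics/w1.png')
for r in rects(hue(im,'red'),100,8000): print('red',np.round(r[0],1),np.round(r[1]),round(r[2]),pix2w('wrist',r[0],.07).round(4))
# yellow end blobs on bars z=.048
for r in rects(hue(im,'yellow'),20,400): print('y',np.round(r[0],1),pix2w('wrist',r[0],.048).round(4))
print('well',pix2w('wrist',(445,41),.06).round(4),'slot2',pix2w('wrist',(416,190),.04).round(4),'th',pix2w('wrist',(252,264),.165).round(4))
E
```

```text
red [398.2 411.4] [45. 41.] 23 [ 0.5742 -0.1477  0.07  ]
red [404.3 310.5] [23.  8.] 4 [ 0.571  -0.0087  0.07  ]
red [409.6 294.2] [29. 10.] 4 [0.5751 0.0109 0.07  ]
red [576. 278.] [10. 14.] 90 [0.7483 0.0285 0.07  ]
red [416.8 262.8] [24.  9.] 4 [0.5797 0.0468 0.07  ]
red [418.5 245.5] [11. 29.] 90 [0.5797 0.0657 0.07  ]
y [445.9 292.7] [0.6231 0.001  0.048 ]
y [360.5 288.5] [0.5257 0.0071 0.048 ]
y [455.9 247.6] [0.6276 0.0554 0.048 ]
y [365. 242.] [0.5286 0.0625 0.048 ]
y [460.9 197.5] [0.6258 0.1103 0.048 ]
y [371. 191.] [0.5326 0.1176 0.048 ]
y [477.5 141.2] [0.6348 0.1658 0.048 ]
y [376.9 135.2] [0.536 0.172 0.048]
well [0.5889 0.2493 0.06  ] slot2 [0.5811 0.1169 0.04  ] th [0.43   0.0855 0.165 ]
```

```bash
python3 - <<'E'
import cv2
im=cv2.imread('pics/w1.png');cv2.imwrite('pics/w1c.png',cv2.resize(im[20:330,320:530],None,fx=1.9,fy=1.9,interpolation=cv2.INTER_CUBIC))
E
```

```text
(no output)
```

View pics/w1c.png

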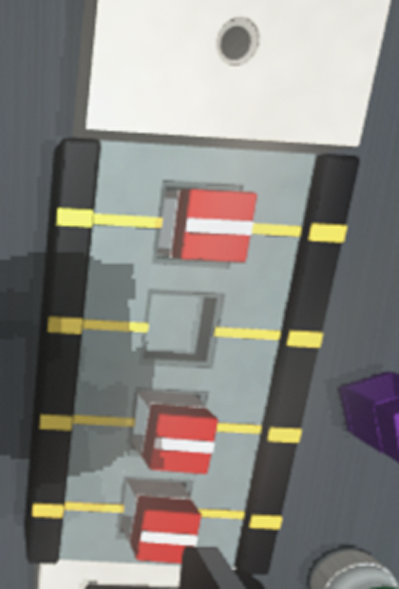

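Crop: the yellow marks on the bars and the stripe centres are clear, so I can fit the reader pose from them.

```bash
python3 - <<'E'
from h import *
from scipy.optimize import least_squares
f=lambda p,z:pix2w('wrist',(p[0]/1.9+320-.25,p[1]/1.9+20-.25),z)[:2]
ys={0:-82.5,1:-27.5,2:27.5,3:82.5}
obs=[(f(p,.048),(s*.065,ys[k]/1e3)) for k,a,b in((3,(74,217),(328,233)),(2,(65,325),(305,340)),(1,(55,422),(285,435)),(0,(48,510),(265,522))) for p,s in((a,-1),(b,1))]
obs+=[(f((237,41),.06),(0,.1625)),(f((185,327),.04),(0,.0275))]
obs+=[(f((219,226),.075),(0,.0825)),(f((184,445),.075),(0,-.0275)),(f((169,538),.075),(0,-.0825))]
W=lambda q,l:q[:2]+np.array([[np.cos(q[2]),-np.sin(q[2])],[np.sin(q[2]),np.cos(q[2])]])@l
s=least_squares(lambda q:np.concatenate([W(q,np.array(l))-o for o,l in obs]),[.57,.1,0])
print(s.x,np.degrees(s.x[2]));print((s.fun.reshape(-1,2)*1e3).round(1).tolist())
for n,l in(('s0',(0,-.0825)),('s1',(0,-.0275)),('s2',(0,.0275)),('s3',(0,.0825)),('well',(0,.1625)),('lev',(-.034,-.166)),('lev1',(.034,-.166))):print(n,W(s.x,np.array(l)).round(4))
E
```

```text
[ 0.57878646  0.08617524 -0.06405773] -3.6702375113268504
[[1.0, -0.5], [-0.6, -0.2], [0.5, -0.1], [-0.6, 0.6], [1.1, 0.1], [-0.9, 0.6], [0.4, 0.4], [-0.1, 1.0], [0.7, -0.7], [-1.9, -1.3], [0.3, -0.5], [0.1, 0.2], [0.0, 0.6]]
s0 [0.5735 0.0038]
s1 [0.577  0.0587]
s2 [0.5805 0.1136]
s3 [0.5841 0.1685]
well [0.5892 0.2483]
lev [ 0.5342 -0.0773]
lev1 [ 0.6021 -0.0817]
```

```bash
python3 - <<'E'
from h import *
print(row([.574,.0595,.30],86.3))
E
```

```text
[0.003, 0.0012, 0.058, -0.0337, 0.0975, 0.1199]
```

```bash
python3 -m handwheel '[0.003,0.001,0.058,-0.034,0.0975,0,0.055, 0.003,0.001,0.058,-0.034,0.0975,0,0.055, 0.003,0.001,0.058,-0.034,0.0975,0.12,0.055,0.003,0.001,0.058,-0.034,0.0975,0.12,0.055,0.003,0.001,0.058,-0.034,0.0975,0.12,0.055,0.003,0.001,0.058,-0.034,0.0975,0.12,0.055,0.003,0.001,0.058,-0.034,0.0975,0.12,0.055]'
python3 - <<'E'
from h import *
im=env.capture('wrist');cv2.imwrite('pics/w2.png',im)
o=env.get_obs();c=env.get_calibration('wrist');R=np.array(c['R']);t=np.array(c['t'])
T=Ro.from_euler('xyz',o['tcp_rot'])
for l in((0,.0275,.166),(0,-.0275,.166),(0,0,.155)):
    p=R@(T.apply(l)+o['tool_pos'])+t;print(l,c['fx']*p[0]/p[2]+c['cx'],c['fy']*p[1]/p[2]+c['cy'],p[2])
print(o['tool_pos'],o['tcp_rot'],o['width'])
E
```

```text
clock: 3.05
tool_pos: [0.5705, 0.0684, 0.2994]
tcp_rot: [-3.139, -0.001, 1.513]
wrist_force: [0.4, 0.5, 0.3]
width: 0.645
grasp_force: 0.0
(0, 0.0275, 0.166) 376.09099530296623 319.18285000389943 0.1552781239544668
(0, -0.0275, 0.166) 257.70799909787854 319.1717240673783 0.1552182792290478
(0, 0, 0.155) 316.8589872882027 332.74021506337044 0.14482167506208027
[0.57069918 0.06850785 0.30011039] [-3.14044946e+00 -1.40526997e-03  1.51279730e+00] 0.6463252707580562
```

View pics/w2.png

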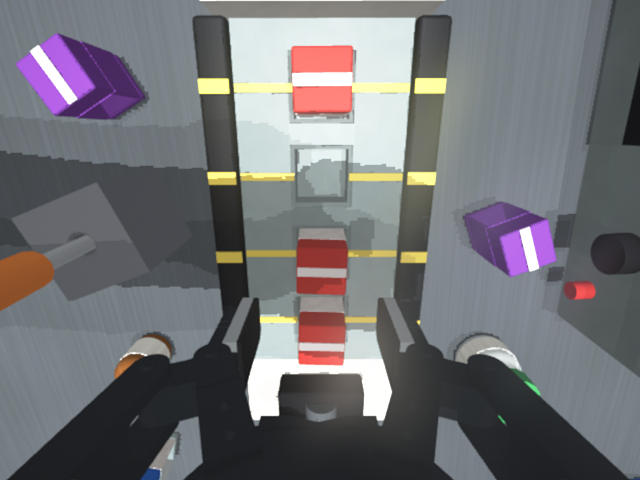

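Second view: slot marks at (213/430,86), (222/422,178) and (229/414,257), stripes at (322,79), (321,271) and (321,347). The fingertips, at (258/378,298), match the prediction.

```bash
python3 - <<'E'
from h import *
from scipy.optimize import least_squares
f=lambda p,z:pix2w('wrist',p,z)[:2]
obs=[]
for y,a,b,v in((.0825,213,430,86),(.0275,222,422,178),(-.0275,229.5,414,257)):
    obs+=[(f((a,v),.048),(-.065,y)),(f((b,v),.048),(.065,y))]
obs+=[(f((322.5,79),.075),(0,.0825)),(f((322,271.5),.075),(0,-.0275)),(f((321,347),.075),(0,-.0825))]
W=lambda q,l:q[:2]+np.array([[np.cos(q[2]),-np.sin(q[2])],[np.sin(q[2]),np.cos(q[2])]])@l
s=least_squares(lambda q:np.concatenate([W(q,np.array(l))-o for o,l in obs]),[.57,.1,0])
print(s.x,np.degrees(s.x[2]));print((s.fun.reshape(-1,2)*1e3).round(1).tolist())
for n,l in(('s0',(0,-.0825)),('s1',(0,-.0275)),('s2',(0,.0275)),('s3',(0,.0825)),('well',(0,.1625)),('lev',(-.034,-.166)),('lev1',(.034,-.166))):print(n,W(s.x,np.array(l)).round(4))
print(env.get_obs()['tool_pos'],row([*W(s.x,np.array([0,-.0275])),.219],np.degrees(s.x[2])+90))
E
```

```text
[ 0.57492903  0.09445069 -0.05675828] -3.2520100902357854
[[1.0, -0.5], [-0.5, -0.3], [0.6, -0.3], [-1.0, -0.1], [0.4, 0.3], [-0.8, 0.4], [-0.0, -0.6], [-0.1, -0.1], [0.5, 1.2]]
s0 [0.5702 0.0121]
s1 [0.5734 0.067 ]
s2 [0.5765 0.1219]
s3 [0.5796 0.1768]
well [0.5841 0.2567]
lev [ 0.5316 -0.0694]
lev1 [ 0.5995 -0.0732]
[0.57069918 0.06850785 0.30011039] [-0.0011, -0.0014, -0.0012, -0.0015, 0.0028, 0.0811]
```

```bash
python3 -m handwheel '[0,0,0,-0.0015,0.003,0.04,0.055, 0,0,0,-0.0015,0.003,0.081,0.055, 0,0,0,-0.0015,0.003,0.081,0.055, 0,0,0,-0.0015,0.003,0.081,0.055, 0,0,0,-0.0015,0.003,0.081,0.02, 0,0,0,-0.0015,0.003,0.081,0.02, 0,0,0,-0.0015,0.003,0.081,0.02, 0,0,0,-0.0015,0.003,0.081,0.02, 0,0,0,-0.0015,0.003,0.081,0.02]'
python3 - <<'E'
from h import *
print(env.get_obs()['tool_pos'])
a=np.radians(-7);ya=np.array([-np.sin(a),np.cos(a)])
for k in(-1,0,1):
    q=np.array([.597,-.264])+.048*k*ya;print(k,q,row([*q,.38],86.75),row([*q,.209],86.75))
E
```

```text
clock: 4.0
tool_pos: [0.5737, 0.067, 0.22]
tcp_rot: [3.141, -0.002, 1.513]
wrist_force: [-3.8, -0.3, 14.0]
width: 0.365
grasp_force: 57.7
[0.57366045 0.06703415 0.21997535]
-1 [ 0.59115027 -0.31164222] [0.0001, -0.0022, -0.0011, -0.3767, 0.0394, -0.1609] [0.0001, -0.0022, -0.0011, -0.3771, 0.0394, 0.0101]
0 [ 0.597 -0.264] [0.0001, -0.0022, -0.0011, -0.3288, 0.0425, -0.1607] [0.0001, -0.0022, -0.0011, -0.3292, 0.0424, 0.0103]
1 [ 0.60284973 -0.21635778] [0.0001, -0.0022, -0.0011, -0.2809, 0.0455, -0.1606] [0.0001, -0.0022, -0.0011, -0.2813, 0.0455, 0.0104]
```

```bash
python3 -m handwheel '[0,0,0,0,0,-0.05,0.02, 0,0,0,0,0,-0.1,0.02, 0,0,0,0,0,-0.155,0.02, 0,-0.002,0,-0.05,0.005,-0.161,0.02, 0,-0.002,0,-0.1,0.01,-0.161,0.02, 0,-0.002,0,-0.377,0.0394,-0.161,0.02, 0,-0.002,0,-0.377,0.0394,-0.161,0.02, 0,-0.002,0,-0.377,0.0394,-0.161,0.02, 0,-0.002,0,-0.377,0.0394,-0.161,0.02, 0,-0.002,0,-0.377,0.0394,-0.161,0.02, 0,-0.002,0,-0.377,0.0394,-0.161,0.02, 0,-0.002,0,-0.377,0.0394,-0.161,0.02]'
python3 -m handwheel '[0,0,0,0,0,0,0.02]'
python3 - <<'E'
from h import *
print(env.get_obs()['tool_pos'],row([.591,-.3116,.209],86.75))
im=env.capture('wrist');cv2.imwrite('pics/w3.png',im)
E
```

```text
clock: 5.2
tool_pos: [0.5891, -0.3168, 0.3797]
tcp_rot: [-3.14, 0.004, 1.507]
wrist_force: [-0.9, -0.1, -0.8]
width: 0.363
grasp_force: 62.3
clock: 5.3
tool_pos: [0.5905, -0.3125, 0.3792]
tcp_rot: [-3.14, 0.001, 1.512]
wrist_force: [-0.2, 1.5, -0.4]
width: 0.366
grasp_force: 62.3
[ 0.59049943 -0.31251544  0.37918778] [-0.002, 0.0015, -0.0025, 0.0012, 0.0008, 0.1702]
```

View pics/w3.png

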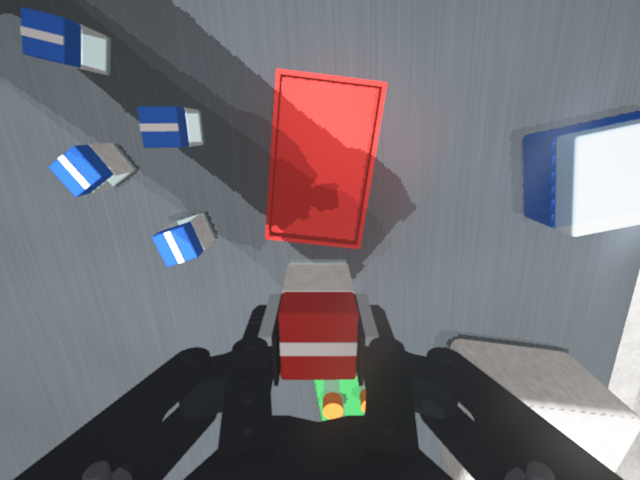

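Wrist view: the tray corners are at (277,70), (386,83), (361,248) and (266,239). The four fresh cells' stripes are near (50,38), (159,127), (76,170) and (175,247).

```bash
python3 - <<'E'
from h import *
P=[pix2w('wrist',p,.018) for p in((277,70),(386,83),(361,248),(266,239))]
c=np.mean(P,0);e=(P[0]+P[1]-P[2]-P[3])[:2];print(c,np.degrees(np.arctan2(-e[0],e[1])),[p.round(3).tolist() for p in P])
u=e/np.hypot(*e)
for k in(-1,0,1): print(k,(c[:2]+.05*k*u).round(4))
print('go',row([*(c[:2]-.05*u),.209],86.75))
E
```

```text
[ 0.59764113 -0.26194247  0.018     ] -9.355769112700107 [[0.562, -0.176, 0.018], [0.659, -0.192, 0.018], [0.634, -0.348, 0.018], [0.535, -0.332, 0.018]]
-1 [ 0.5895 -0.3113]
0 [ 0.5976 -0.2619]
1 [ 0.6058 -0.2126]
go [-0.002, 0.0009, -0.0009, 0.0002, -0.0011, 0.17]
```

Now lower, release, and rise.

```bash
python3 -m handwheel '[0,0,0,0.001,0,0.05,0.02, 0,0,0,0.001,0,0.1,0.02, 0,0,0,0.001,0,0.15,0.02, 0,0,0,0.001,0,0.17,0.02, 0,0,0,0.001,0,0.171,0.02, 0,0,0,0.001,0,0.171,0.055, 0,0,0,0.001,0,0.171,0.055, 0,0,0,0.001,0,0.171,0.055, 0,0,0,0.001,0,0.12,0.055, 0,0,0,0.001,0,0.07,0.055, 0,0,0,0.001,0,0,0.055, 0,0,0,0.001,0,0,0.055]'
python3 - <<'E'
from h import *
print(row([.570,.0121,.33],86.75), row([.570,.0121,.219],86.75))
E
```

```text
clock: 6.55
tool_pos: [0.5911, -0.3113, 0.3836]
tcp_rot: [3.139, 0.003, 1.513]
wrist_force: [-0.3, 0.8, 0.1]
width: 0.645
grasp_force: 0.0
[0.0027, 0.0031, -0.0012, 0.3218, -0.0399, 0.0525] [0.0027, 0.0031, -0.0012, 0.3221, -0.0402, 0.1635]
```

```bash
python3 -m handwheel '[0,0,0,0.3215,-0.0395,0,0.055, 0,0,0,0.3215,-0.0395,0,0.055, 0,0,0,0.3215,-0.0395,0,0.055, 0,0,0,0.3215,-0.0395,0,0.055, 0,0,0,0.3215,-0.0395,0,0.055, 0,0,0,0.3215,-0.0395,0,0.055, 0,0,0,0.3215,-0.0395,0,0.055, 0,0,0,0.3215,-0.0395,0.05,0.055, 0,0,0,0.3215,-0.0395,0.09,0.055, 0,0,0,0.3215,-0.0395,0.09,0.055, 0,0,0,0.3215,-0.0395,0.09,0.055]'
python3 - <<'E'
from h import *
print(row([.570,.0121,.219],86.75))
E
```

```text
clock: 7.65
tool_pos: [0.5701, 0.012, 0.289]
tcp_rot: [-3.139, 0.001, 1.512]
wrist_force: [0.7, -0.1, 0.8]
width: 0.646
grasp_force: 0.0
[-0.003, 0.0015, -0.0017, 0.0002, 0.0001, 0.07]
```

```bash
python3 -m handwheel '[0,0,0,0,0,0.05,0.055, 0,0,0,0,0,0.07,0.055, 0,0,0,0,0,0.07,0.055, 0,0,0,0,0,0.07,0.02, 0,0,0,0,0,0.07,0.02, 0,0,0,0,0,0.07,0.02, 0,0,0,0,0,0.07,0.02, 0,0,0,0,0,0.02,0.02, 0,0,0,0,0,-0.03,0.02, 0,0,0,0,0,-0.08,0.02, 0,0,0,0,0,-0.09,0.02]'
python3 -m handwheel '[0,0,0,-0.272,0.043,0,0.02, 0,0,0,-0.272,0.043,0,0.02, 0,0,0,-0.272,0.043,0,0.02, 0,0,0,-0.272,0.043,0,0.02, 0,0,0,-0.272,0.043,0,0.02, 0,0,0,-0.272,0.043,0,0.02, 0,0,0,-0.272,0.043,0,0.02, 0,0,0,-0.272,0.043,0.05,0.02, 0,0,0,-0.272,0.043,0.1,0.02, 0,0,0,-0.272,0.043,0.1,0.02]'
python3 - <<'E'
from h import *
print(row([.5976,-.2619,.209],86.75))
E
```

```text
clock: 8.75
tool_pos: [0.5709, 0.0115, 0.3851]
tcp_rot: [3.136, -0.001, 1.512]
wrist_force: [0.9, 1.1, -1.5]
width: 0.366
grasp_force: 62.4
clock: 9.75
tool_pos: [0.5957, -0.2601, 0.2736]
tcp_rot: [-3.131, -0.001, 1.513]
wrist_force: [-0.4, 1.7, -0.6]
width: 0.359
grasp_force: 62.2
[-0.0104, -0.0014, -0.0006, -0.0018, 0.0027, 0.0646]
```

```bash
python3 -m handwheel '[0,0,0,0,0,0.05,0.02, 0,0,0,0,0,0.069,0.02, 0,0,0,0,0,0.07,0.02, 0,0,0,0,0,0.07,0.055, 0,0,0,0,0,0.07,0.055, 0,0,0,0,0,0.07,0.055, 0,0,0,0,0,0.02,0.055, 0,0,0,0,0,-0.03,0.055, 0,0,0,0,0,-0.08,0.055, 0,0,0,0,0,-0.09,0.055,0,0,0,0,0,-0.09,0.055]'
python3 - <<'E'
from h import *
print(row([.5796,.1768,.29],86.75))
E
```

```text
clock: 10.85
tool_pos: [0.5975, -0.2619, 0.3708]
tcp_rot: [3.141, 0.002, 1.513]
wrist_force: [0.2, 0.4, -1.4]
width: 0.65
grasp_force: 0.0
[0.0011, 0.0018, -0.001, 0.437, -0.0432, 0.08]
```

```bash
python3 -m handwheel '[0,0,0,0.437,-0.043,0,0.055, 0,0,0,0.437,-0.043,0,0.055, 0,0,0,0.437,-0.043,0,0.055, 0,0,0,0.437,-0.043,0,0.055, 0,0,0,0.437,-0.043,0,0.055, 0,0,0,0.437,-0.043,0,0.055, 0,0,0,0.437,-0.043,0,0.055, 0,0,0,0.437,-0.043,0,0.055, 0,0,0,0.437,-0.043,0,0.055, 0,0,0,0.437,-0.043,0.03,0.055, 0,0,0,0.437,-0.043,0.08,0.055, 0,0,0,0.437,-0.043,0.08,0.055]'
python3 -m handwheel '[0,0,0,0,0,0,0.055]'
python3 - <<'E'
from h import *
print(row([.5796,.1768,.219],86.75))
E
```

```text
clock: 12.05
tool_pos: [0.5771, 0.177, 0.2817]
tcp_rot: [-3.13, 0.006, 1.513]
wrist_force: [-0.8, -0.2, -0.2]
width: 0.642
grasp_force: 0.0
clock: 12.15
tool_pos: [0.5794, 0.1766, 0.2876]
tcp_rot: [-3.137, 0.003, 1.512]
wrist_force: [-0.1, -0.1, 0.8]
width: 0.643
grasp_force: 0.0
[-0.0047, 0.0026, -0.0019, 0.0004, 0.0005, 0.0686]
```

```bash
python3 -m handwheel '[0,0,0,0,0,0.05,0.055, 0,0,0,0,0,0.069,0.055, 0,0,0,0,0,0.069,0.055, 0,0,0,0,0,0.069,0.02, 0,0,0,0,0,0.069,0.02, 0,0,0,0,0,0.069,0.02, 0,0,0,0,0,0.069,0.02, 0,0,0,0,0,0.02,0.02, 0,0,0,0,0,-0.03,0.02, 0,0,0,0,0,-0.08,0.02, 0,0,0,0,0,-0.092,0.02]'
python3 -m handwheel '[0,0,0,-0.387,0.048,0,0.02, 0,0,0,-0.387,0.048,0,0.02, 0,0,0,-0.387,0.048,0,0.02, 0,0,0,-0.387,0.048,0,0.02, 0,0,0,-0.387,0.048,0,0.02, 0,0,0,-0.387,0.048,0,0.02, 0,0,0,-0.387,0.048,0,0.02, 0,0,0,-0.387,0.048,0,0.02, 0,0,0,-0.387,0.048,0,0.02, 0,0,0,-0.387,0.048,0.05,0.02, 0,0,0,-0.387,0.048,0.1,0.02, 0,0,0,-0.387,0.048,0.1,0.02]'
python3 - <<'E'
from h import *
print(row([.6058,-.2126,.209],86.75))
E
```

```text
clock: 13.25
tool_pos: [0.5806, 0.1764, 0.387]
tcp_rot: [3.137, -0.003, 1.512]
wrist_force: [-0.2, -0.1, -1.5]
width: 0.356
grasp_force: 62.2
clock: 14.45
tool_pos: [0.6034, -0.211, 0.2755]
tcp_rot: [-3.131, -0.001, 1.513]
wrist_force: [-1.4, 0.1, -0.4]
width: 0.362
grasp_force: 62.0
[-0.0105, -0.0007, -0.0011, -0.0015, 0.0032, 0.0665]
```

```bash
python3 -m handwheel '[0,0,0,0,0,0.05,0.02, 0,0,0,0,0,0.069,0.02, 0,0,0,0,0,0.07,0.02, 0,0,0,0,0,0.07,0.055, 0,0,0,0,0,0.07,0.055, 0,0,0,0,0,0.07,0.055, 0,0,0,0,0,0.02,0.055, 0,0,0,0,0,-0.03,0.055, 0,0,0,0,0,-0.08,0.055, 0,0,0,0,0,-0.12,0.055]'
python3 -m handwheel '[0,0,0,-0.107,-0.17,0,0.055, 0,0,0,-0.107,-0.17,0,0.055, 0,0,0,-0.107,-0.17,0,0.055, 0,0,0,-0.107,-0.17,0,0.055, 0,0,0,-0.107,-0.17,0,0.055, 0,0,0,-0.107,-0.17,0,0.055, 0,0,0,-0.107,-0.17,0,0.055, 0,0,0,-0.107,-0.17,0,0.055]'
python3 - <<'E'
from h import *
im=env.capture('wrist');cv2.imwrite('pics/w4.png',im)
o=env.get_obs();print(o['tool_pos'],o['tcp_rot'],env.get_calibration('wrist'))
E
```

```text
clock: 15.45
tool_pos: [0.6049, -0.2123, 0.4038]
tcp_rot: [-3.141, 0.002, 1.512]
wrist_force: [0.4, 0.2, 0.3]
width: 0.645
grasp_force: 0.0
clock: 16.25
tool_pos: [0.4302, -0.3084, 0.4006]
tcp_rot: [-3.139, 0.001, 1.514]
wrist_force: [0.2, 0.3, 0.1]
width: 0.641
grasp_force: 0.0
[ 0.43012128 -0.30844849  0.40054428] [-3.13833962e+00  1.29760183e-03  1.51434510e+00] {'fx': 334.15810746235024, 'fy': 334.15810746235024, 'cx': 317.95725606893666, 'cy': 243.1340878076308, 'R': array([[ 0.99843995, -0.0557869 , -0.0023427 ],
       [-0.05210736, -0.94601947,  0.31989372],
       [-0.02006212, -0.3192726 , -0.94745054]]), 't': array([-0.44605389, -0.30928083,  0.28753896])}
```

View pics/w4.png

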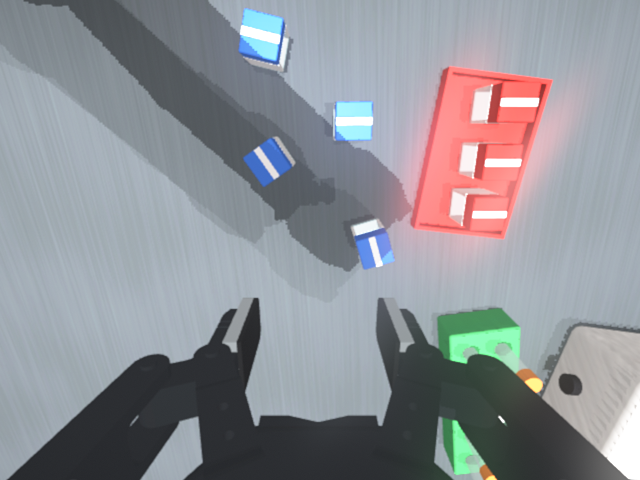

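All three used cells stand in the tray. The fresh stripes are at (262,35), (354,121), (267,163) and (376,251).

```bash
cat >> h.py <<'E'
def fresh(im,cal,zt=.06):
    """stripe-based pose of blue cells in a wrist picture: centre xy, stripe angle deg"""
    h=cv2.cvtColor(im,cv2.COLOR_BGR2HSV);b=((h[...,0]>95)&(h[...,0]<125)&(h[...,1]>110)&(h[...,2]>50)).astype(np.uint8)*255
    b=cv2.morphologyEx(b,cv2.MORPH_CLOSE,np.ones((13,13)));raw=h;out=[]
    for c in cv2.findContours(b,cv2.RETR_EXTERNAL,cv2.CHAIN_APPROX_NONE)[0]:
        if not 600<cv2.contourArea(c)<4000: continue
        m=np.zeros(b.shape,np.uint8);cv2.drawContours(m,[cv2.convexHull(c)],-1,255,-1);m=cv2.erode(m,np.ones((3,3)))
        s=((m>0)&(raw[...,1]<100)).astype(np.uint8)
        n,l,st,ce=cv2.connectedComponentsWithStats(s)
        if n<2: continue
        k=1+st[1:,4].argmax();pts=np.argwhere(l==k)[:,::-1].astype(np.float32)
        (u,v),wh,_=r=cv2.minAreaRect(pts);bx=cv2.boxPoints(r);e=[np.linalg.norm(bx[i]-bx[i-1]) for i in range(4)];i=int(np.argmax(e))
        p,q=[pix2w('wrist',x,zt,cal) for x in(bx[i],bx[i-1])];d=(p-q)[:2]
        ang=np.degrees(np.arctan2(d[1],d[0]));ang=(ang+90)%180-90
        out.append((pix2w('wrist',(u,v),zt,cal)[:2].round(4),round(float(ang),1),np.round((u,v)),np.round(wh),round(float(np.hypot(*d)),3)))
    return out
E
python3 - <<'E'
from h import *
for x in fresh(cv2.imread('pics/w4.png'),env.get_calibration('wrist')): print(*x)
E
```

```text
[ 0.484  -0.3406] -75.9 [375. 250.] [29.  8.] 0.03
[ 0.386  -0.2507] -59.4 [266. 163.] [35.  7.] 0.031
[ 0.3918 -0.1496] -15.7 [260.  34.] [40. 11.] 0.032
```

```bash
python3 - <<'E'
from h import *
im=cv2.imread('pics/w4.png')[95:150,325:382];h=cv2.cvtColor(im,cv2.COLOR_BGR2HSV)
s=(h[...,1]<100)&(h[...,2]>190);n,l,st,ce=cv2.connectedComponentsWithStats(s.astype(np.uint8))
print(h[26,[4,15,28]],h[13,28],h[40,28])
for k in range(1,n):
    if st[k,4]>60:
        r=cv2.minAreaRect(np.argwhere(l==k)[:,::-1].astype(np.float32));bx=cv2.boxPoints(r)+[325,95];print(r,[pix2w('wrist',b,.06).round(4).tolist() for b in bx],pix2w('wrist',np.array(r[0])+[325,95],.06))
print(row([.3918,-.1496,.29],74.3))
E
```

```text
[[108  38 182]
 [  0   0 255]
 [  0   0 255]] [ 93  87 255] [ 93  89 255]
((28.0, 27.0), (54.0, 56.0), 90.0) [[0.4419, -0.1975, 0.06], [0.4895, -0.2002, 0.06], [0.4897, -0.2446, 0.06], [0.4397, -0.2418, 0.06]] [ 0.46521622 -0.22046907  0.06      ]
[-0.0031, 0.0016, 0.2176, 0.1566, -0.0469, 0.1105]
```

```bash
cat >> h.py <<'E'
def held(name,depth=.144):
    im=env.capture('wrist');cv2.imwrite(f'pics/{name}.png',im);o=env.get_obs();cal=env.get_calibration('wrist')
    sub=im.copy();h=cv2.cvtColor(im[260:400,265:370],cv2.COLOR_BGR2HSV)
    b=(h[...,0]>90)&(h[...,0]<130)&(h[...,1]>80)
    ys,xs=np.where(b);x0,x1,y0,y1=np.percentile(xs,1),np.percentile(xs,99),np.percentile(ys,1),np.percentile(ys,99)
    s=(h[...,1]<80)&(h[...,2]>90);Y,X=np.mgrid[0:140,0:105];s&=(X>x0+6)&(X<x1-6)&(Y>y0+4)&(Y<y1-4)
    ys,xs=np.where(s);k=np.polyfit(xs,ys,1);u=(x0+x1)/2+265;v=np.polyval(k,u-265)+260
    p=pix2w('wrist',(u,v),o['tool_pos'][2]-depth,cal);T=Ro.from_euler('xyz',o['tcp_rot'])
    print('stripe px',round(u,1),round(v,1),'slope',round(k[0],3),'n',len(xs),'blue box',x0+265,x1+265,y0+260,y1+260,'tool frame',T.inv().apply(p-o['tool_pos']).round(4),'tcp',o['tool_pos'].round(4))
E
python3 -m handwheel '[0,0,0,0.0903,0.0312,0.05,0.055, 0,0,0,0.0903,0.0312,0.1,0.055, 0,0,0,0.0903,0.0312,0.15,0.055, 0,0,0,0.0903,0.0312,0.18,0.055, 0,0,0,0.0903,0.0312,0.1965,0.055, 0,0,0,0.0903,0.0312,0.1965,0.055, 0,0,0,0.0903,0.0312,0.1965,0.055, 0,0,0,0.0903,0.0312,0.1965,0.02, 0,0,0,0.0903,0.0312,0.1965,0.02, 0,0,0,0.0903,0.0312,0.1965,0.02, 0,0,0,0.0903,0.0312,0.1965,0.02]'
python3 -m handwheel '[0,0,0,0,0,-0.05,0.02, 0,0,0,0,0,-0.1,0.02, 0,0,0,0,0,-0.15,0.02, 0,0,0,0,0,-0.17,0.02, 0,0,0,0,0,-0.17,0.02, 0,0,0,0,0,-0.17,0.02]'
python3 - <<'E'
from h import *
held('h1')
print(row([.5765,.1219,.38],86.75))
E
```

```text
clock: 17.4
tool_pos: [0.4656, -0.2213, 0.2059]
tcp_rot: [3.141, 0.002, 1.513]
wrist_force: [-2.0, 0.9, 11.7]
width: 0.365
grasp_force: 58.5
clock: 18.0
tool_pos: [0.4654, -0.2206, 0.3747]
tcp_rot: [-3.141, 0.001, 1.513]
wrist_force: [-0.3, -0.0, -1.4]
width: 0.365
grasp_force: 60.3
stripe px 317.5 342.5 slope 0.0 n 896 blue box 279.0 356.0 287.0 373.0 tool frame [0.0028 0.0003 0.144 ] tcp [ 0.4653 -0.2205  0.3739]
[-0.0026, 0.0006, -0.0011, 0.3483, 0.0912, -0.0066]
```

View pics/h1.png

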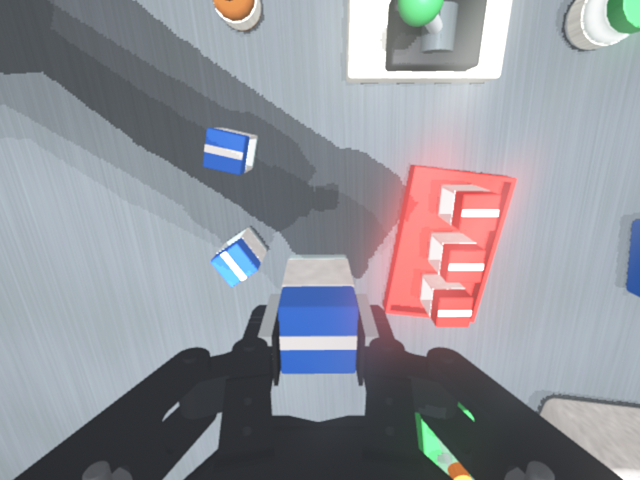

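Cell held squarely, with the stripe 2.7 mm ahead of tool centre. I'll compensate for that when placing it in slot 2.

```bash
python3 -m handwheel '[0,0,-0.001,0.3457,0.0912,0,0.02, 0,0,-0.001,0.3457,0.0912,0,0.02, 0,0,-0.001,0.3457,0.0912,0,0.02, 0,0,-0.001,0.3457,0.0912,0,0.02, 0,0,-0.001,0.3457,0.0912,0,0.02, 0,0,-0.001,0.3457,0.0912,0,0.02, 0,0,-0.001,0.3457,0.0912,0,0.02, 0,0,-0.001,0.3457,0.0912,0.05,0.02, 0,0,-0.001,0.3457,0.0912,0.09,0.02, 0,0,-0.001,0.3457,0.0912,0.11,0.02, 0,0,-0.001,0.3457,0.0912,0.11,0.02, 0,0,-0.001,0.3457,0.0912,0.11,0.02]'
python3 - <<'E'
from h import *
held('h2')
print(row([.5765,.1219,.219],86.75))
E
```

```text
clock: 19.25
tool_pos: [0.5765, 0.1186, 0.2633]
tcp_rot: [-3.138, 0.002, 1.513]
wrist_force: [-0.2, -0.5, -0.3]
width: 0.361
grasp_force: 60.3
stripe px 317.5 342.5 slope 0.0 n 896 blue box 279.0 356.0 287.0 372.0 tool frame [0.0028 0.0003 0.144 ] tcp [0.5767 0.1187 0.2641]
[-0.0023, 0.0011, -0.0009, 0.0033, -0.0003, 0.0451]
```

View pics/h2.png

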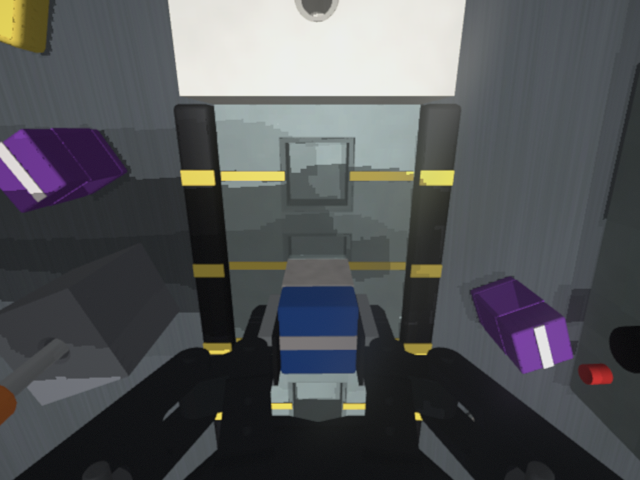

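Held cell is above slot 2. Marks are at (198/436,178), (208/426,270) and (217/418,348), with slot 3's mouth at (317,172). I'll refit from this static view.

```bash
cat >> h.py <<'E'
from scipy.optimize import least_squares
def fitreader(marks,extra=()):
    f=lambda p,z:pix2w('wrist',p,z)[:2]
    obs=[]
    for y,a,b,v in marks: obs+=[(f((a,v),.048),(-.065,y)),(f((b,v),.048),(.065,y))]
    obs+=[(f(p,z),l) for p,z,l in extra]
    W=lambda q,l:q[:2]+np.array([[np.cos(q[2]),-np.sin(q[2])],[np.sin(q[2]),np.cos(q[2])]])@np.array(l)
    s=least_squares(lambda q:np.concatenate([W(q,l)-o for o,l in obs]),[.57,.1,0])
    print(s.x,np.degrees(s.x[2]));print((s.fun.reshape(-1,2)*1e3).round(1).tolist())
    for n,l in(('s0',(0,-.0825)),('s1',(0,-.0275)),('s2',(0,.0275)),('s3',(0,.0825)),('well',(0,.1625))):print(n,W(s.x,l).round(4))
    return s.x
E
python3 - <<'E'
from h import *
fitreader(((.0825,198,436,178),(.0275,208.5,426,270),(-.0275,217.5,418,348)))
im=cv2.imread('pics/h2.png')
h=cv2.cvtColor(im,cv2.COLOR_BGR2HSV);m=((h[...,0]>20)&(h[...,0]<34)&(h[...,1]>110)&(h[...,2]>60)).astype(np.uint8)
# bar marks only: columns within bars
for x0,x1 in((178,216),(418,455)):
    n,l,st,ce=cv2.connectedComponentsWithStats(m[100:360,x0:x1]);print([(ce[k]+[x0,100]).round(1).tolist()+st[k].tolist() for k in range(1,n) if st[k,4]>60])
E
```

```text
[ 0.57499123  0.09416478 -0.05534159] -3.170839617508724
[[0.6, -0.3], [-0.5, -0.1], [0.7, -0.3], [-0.6, -0.1], [0.7, 0.3], [-0.9, 0.5]]
s0 [0.5704 0.0118]
s1 [0.5735 0.0667]
s2 [0.5765 0.1216]
s3 [0.5796 0.1765]
well [0.584  0.2564]
[[197.8, 177.5, 2, 69, 36, 17, 557], [204.1, 269.9, 15, 164, 23, 13, 296], [209.8, 347.6, 25, 242, 13, 13, 127]]
[[436.5, 177.4, 2, 70, 34, 16, 526], [429.1, 270.4, 0, 164, 24, 14, 325], [423.7, 348.4, 0, 243, 14, 13, 157]]
```

```bash
python3 -m handwheel '[0,0,0,0,0,0.015,0.02, 0,0,0,0,0,0.025,0.02, 0,0,0,0,0,0.035,0.02, 0,0,0,0,0,0.045,0.02, 0,0,0,0,0,0.045,0.02]'
```

```text
clock: 19.8
tool_pos: [0.5764, 0.119, 0.218]
tcp_rot: [-3.139, 0.001, 1.514]
wrist_force: [-0.7, 1.8, 3.0]
width: 0.368
grasp_force: 67.4
```

```bash
python3 -m handwheel '[0,0,0,0,0,0,0.055, 0,0,0,0,0,0,0.055, 0,0,0,0,0,0,0.055, 0,0,0,0,0,-0.05,0.055, 0,0,0,0,0,-0.1,0.055, 0,0,0,0,0,-0.13,0.055, 0,0,0.217,-0.2787,-0.1691,-0.13,0.055, 0,0,0.217,-0.2787,-0.1691,-0.13,0.055, 0,0,0.217,-0.2787,-0.1691,-0.13,0.055, 0,0,0.217,-0.2787,-0.1691,-0.13,0.055, 0,0,0.217,-0.2787,-0.1691,-0.13,0.055, 0,0,0.217,-0.2787,-0.1691,-0.13,0.055]'
python3 -m handwheel '[0,0,0,0,0,0,0.055,0,0,0,0,0,0,0.055]'
python3 - <<'E'
from h import *
print(row([.3918,-.1496,.204],74.3))
im=env.capture('wrist');cv2.imwrite('pics/w5.png',im)
for x in fresh(im,env.get_calibration('wrist')): print(*x)
E
```

```text
clock: 21.0
tool_pos: [0.4052, -0.1294, 0.349]
tcp_rot: [-3.139, 0.001, 1.297]
wrist_force: [1.1, -1.1, 0.7]
width: 0.641
grasp_force: 0.0
clock: 21.2
tool_pos: [0.4063, -0.1287, 0.3492]
tcp_rot: [-3.14, 0.001, 1.295]
wrist_force: [-0.1, 0.8, -0.3]
width: 0.639
grasp_force: 0.0
[-0.0021, 0.0009, -0.0019, -0.0239, -0.0079, 0.1452]
[ 0.3862 -0.2498] -59.9 [332. 364.] [30.  7.] 0.031
[ 0.3918 -0.1497] -15.6 [308. 266.] [ 7. 36.] 0.03
```

```bash
python3 -m handwheel '[0,0,0,-0.0239,-0.0079,0.03,0.055, 0,0,0,-0.0239,-0.0079,0.08,0.055, 0,0,0,-0.0239,-0.0079,0.13,0.055, 0,0,0,-0.0239,-0.0079,0.145,0.055, 0,0,0,-0.0239,-0.0079,0.145,0.055, 0,0,0,-0.0239,-0.0079,0.145,0.02, 0,0,0,-0.0239,-0.0079,0.145,0.02, 0,0,0,-0.0239,-0.0079,0.145,0.02, 0,0,0,-0.0239,-0.0079,0.145,0.02]'
python3 -m handwheel '[0,0,0,0,0,-0.05,0.02, 0,0,0,0,0,-0.1,0.02, 0,0,0,0,0,-0.15,0.02, 0,0,0,0,0,-0.17,0.02, 0,0,0,0,0,-0.17,0.02, 0,0,0,0,0,-0.17,0.02]'
python3 - <<'E'
from h import *
held('h3')
print(row([.5796,.1765,.374],86.8))
E
```

```text
clock: 22.15
tool_pos: [0.3927, -0.1489, 0.2051]
tcp_rot: [-3.141, 0.001, 1.298]
wrist_force: [-2.1, 1.3, 12.4]
width: 0.363
grasp_force: 60.8
clock: 22.75
tool_pos: [0.3925, -0.1486, 0.3742]
tcp_rot: [-3.14, 0.0, 1.298]
wrist_force: [-0.1, -1.2, -1.3]
width: 0.366
grasp_force: 60.1
stripe px 317.5 350.5 slope 0.0 n 896 blue box 279.0 356.0 294.0 380.0 tool frame [-9.00e-04  1.00e-04  1.44e-01] tcp [ 0.3924 -0.1486  0.3737]
[-0.0031, 0.0008, -0.2175, 0.3636, 0.0925, -0.001]
```

```bash
python3 -m handwheel '[0,0,-0.2175,0.3645,0.0925,0,0.02, 0,0,-0.2175,0.3645,0.0925,0,0.02, 0,0,-0.2175,0.3645,0.0925,0,0.02, 0,0,-0.2175,0.3645,0.0925,0,0.02, 0,0,-0.2175,0.3645,0.0925,0,0.02, 0,0,-0.2175,0.3645,0.0925,0,0.02, 0,0,-0.2175,0.3645,0.0925,0,0.02, 0,0,-0.2175,0.3645,0.0925,0,0.02, 0,0,-0.2175,0.3645,0.0925,0.05,0.02, 0,0,-0.2175,0.3645,0.0925,0.09,0.02, 0,0,-0.2175,0.3645,0.0925,0.105,0.02,0,0,-0.2175,0.3645,0.0925,0.105,0.02]'
python3 -m handwheel '[0,0,0,0,0,0,0.02,0,0,0,0,0,0,0.02]'
python3 - <<'E'
from h import *
print(row([.57965,.1774,.219],86.8))
E
```

```text
clock: 24.0
tool_pos: [0.5795, 0.1762, 0.2657]
tcp_rot: [-3.135, 0.004, 1.513]
wrist_force: [0.3, -0.1, -0.5]
width: 0.366
grasp_force: 60.0
clock: 24.2
tool_pos: [0.5806, 0.1767, 0.2699]
tcp_rot: [-3.141, -0.0, 1.514]
wrist_force: [0.3, 0.2, -0.4]
width: 0.363
grasp_force: 60.0
[-0.0009, -0.0, -0.001, 0.0006, -0.0009, 0.0509]
```

```bash
python3 -m handwheel '[0,0,0,0.0006,-0.0009,0.02,0.02, 0,0,0,0.0006,-0.0009,0.035,0.02, 0,0,0,0.0006,-0.0009,0.051,0.02, 0,0,0,0.0006,-0.0009,0.051,0.02, 0,0,0,0.0006,-0.0009,0.051,0.02]'
python3 -m handwheel '[0,0,0,0,0,0,0.055, 0,0,0,0,0,0,0.055, 0,0,0,0,0,0,0.055, 0,0,0,0,0,-0.05,0.055, 0,0,0,0,0,-0.1,0.055, 0,0,0,0,0,-0.14,0.055, 0,0,0.05,-0.05,-0.0185,-0.14,0.055, 0,0,0.2,-0.1,-0.037,-0.14,0.055, 0,0,0.35,-0.15,-0.056,-0.14,0.055, 0,0,0.5,-0.19,-0.074,-0.14,0.055, 0,0,0.64,-0.23,-0.09,-0.14,0.055]'
python3 - <<'E'
from h import *
print(env.get_obs()['clock'],row([.3862,-.2498,.3],30.1))
E
```

```text
clock: 24.7
tool_pos: [0.5791, 0.1773, 0.2169]
tcp_rot: [-3.139, 0.001, 1.514]
wrist_force: [-0.4, -0.5, -0.7]
width: 0.363
grasp_force: 69.0
clock: 25.8
tool_pos: [0.4752, -0.0488, 0.3578]
tcp_rot: [-3.14, 0.002, 0.868]
wrist_force: [0.7, -0.9, -0.3]
width: 0.644
grasp_force: 0.0
25.8 [-0.0016, 0.0022, 0.3425, -0.2108, 0.0622, 0.0581]
```

```bash
python3 -m handwheel '[0,0,0.3425,-0.211,0.062,0,0.055, 0,0,0.3425,-0.211,0.062,0,0.055, 0,0,0.3425,-0.211,0.062,0.02,0.055, 0,0,0.3425,-0.211,0.062,0.05,0.055, 0,0,0.3425,-0.211,0.062,0.05,0.055, 0,0,0.3425,-0.211,0.062,0.05,0.055, 0,0,0.3425,-0.211,0.062,0.05,0.055]'
python3 - <<'E'
from h import *
print(row([.3862,-.2498,.204],30.1))
im=env.capture('wrist');cv2.imwrite('pics/w6.png',im)
for x in fresh(im,env.get_calibration('wrist')): print(*x)
E
```

```text
clock: 26.5
tool_pos: [0.3883, -0.2492, 0.3081]
tcp_rot: [-3.141, 0.004, 0.53]
wrist_force: [0.6, 0.2, 0.4]
width: 0.649
grasp_force: 0.0
[-0.001, 0.0036, 0.0043, -0.0017, -0.0004, 0.1041]
[ 0.3865 -0.25  ] -59.5 [319. 259.] [ 8. 44.] 0.031
[ 0.4773 -0.328 ] 18.9 [490. 205.] [ 3. 26.] 0.017
```

```bash
python3 -m handwheel '[0,0,0,-0.002,0,0.05,0.055, 0,0,0,-0.002,0,0.09,0.055, 0,0,0,-0.002,0,0.104,0.055, 0,0,0,-0.002,0,0.104,0.055, 0,0,0,-0.002,0,0.104,0.02, 0,0,0,-0.002,0,0.104,0.02, 0,0,0,-0.002,0,0.104,0.02, 0,0,0,-0.002,0,0.104,0.02]'
python3 -m handwheel '[0,0,0,0,0,-0.05,0.02, 0,0,0,0,0,-0.1,0.02, 0,0,0,0,0,-0.15,0.02, 0,0,0,0,0,-0.17,0.02, 0,0,0,0,0,-0.17,0.02, 0,0,0,0,0,-0.17,0.02]'
python3 - <<'E'
from h import *
held('h4')
print(row([.5735,.0667,.374],86.8))
im=cv2.imread('pics/h4.png')
for x in fresh(im,env.get_calibration('wrist')): print(*x)
E
```

```text
clock: 27.35
tool_pos: [0.3873, -0.2496, 0.2055]
tcp_rot: [3.141, 0.001, 0.533]
wrist_force: [0.3, 1.4, 5.3]
width: 0.363
grasp_force: 58.5
clock: 27.95
tool_pos: [0.3872, -0.2491, 0.3745]
tcp_rot: [-3.141, 0.001, 0.533]
wrist_force: [-0.2, 0.6, -1.2]
width: 0.367
grasp_force: 60.0
stripe px 318.0 350.5 slope -0.0 n 882 blue box 280.0 356.0 294.0 380.0 tool frame [-0.001  -0.0005  0.144 ] tcp [ 0.387  -0.2491  0.3739]
[-0.0024, 0.0017, -0.9823, 0.321, -0.1774, -0.0007]
[ 0.4833 -0.3405] -76.3 [469. 188.] [34. 10.] 0.03
```

```bash
python3 -m handwheel '[0,0,-0.9823,0.3215,-0.1783,0,0.02, 0,0,-0.9823,0.3215,-0.1783,0,0.02, 0,0,-0.9823,0.3215,-0.1783,0,0.02, 0,0,-0.9823,0.3215,-0.1783,0,0.02, 0,0,-0.9823,0.3215,-0.1783,0,0.02, 0,0,-0.9823,0.3215,-0.1783,0,0.02, 0,0,-0.9823,0.3215,-0.1783,0,0.02, 0,0,-0.9823,0.3215,-0.1783,0,0.02, 0,0,-0.9823,0.3215,-0.1783,0.04,0.02, 0,0,-0.9823,0.3215,-0.1783,0.08,0.02, 0,0,-0.9823,0.3215,-0.1783,0.09,0.02,0,0,-0.9823,0.3215,-0.1783,0.09,0.02]'
python3 -m handwheel '[0,0,0,0,0,0,0.02,0,0,0,0,0,0,0.02]'
python3 - <<'E'
from h import *
print(row([.5736,.0677,.219],86.8))
E
```

```text
clock: 29.2
tool_pos: [0.5731, 0.0664, 0.2819]
tcp_rot: [-3.135, 0.003, 1.513]
wrist_force: [0.3, -0.3, -0.2]
width: 0.363
grasp_force: 59.9
clock: 29.4
tool_pos: [0.574, 0.0668, 0.2849]
tcp_rot: [-3.141, 0.0, 1.514]
wrist_force: [0.8, -0.5, -0.1]
width: 0.367
grasp_force: 59.9
[-0.0009, 0.0004, -0.0012, 0.0009, -0.0004, 0.0659]
```

```bash
python3 -m handwheel '[0,0,0,0.0009,-0.0004,0.02,0.02, 0,0,0,0.0009,-0.0004,0.04,0.02, 0,0,0,0.0009,-0.0004,0.055,0.02, 0,0,0,0.0009,-0.0004,0.066,0.02, 0,0,0,0.0009,-0.0004,0.066,0.02, 0,0,0,0.0009,-0.0004,0.066,0.02]'
python3 -m handwheel '[0,0,0,0,0,0,0.055, 0,0,0,0,0,0,0.055, 0,0,0,0,0,0,0.055, 0,0,0,0,0,-0.05,0.055, 0,0,0,0,0,-0.1,0.055, 0,0,0,0,0,-0.14,0.055, 0,0,0.13,-0.04,-0.007,-0.14,0.055, 0,0,0.27,-0.08,-0.014,-0.14,0.055, 0,0,0.41,-0.13,-0.021,-0.14,0.055, 0,0,0.55,-0.175,-0.029,-0.14,0.055, 0,0,0.69,-0.22,-0.036,-0.14,0.055]'
python3 - <<'E'
from h import *
print(row([.4833,-.3405,.3],13.7))
E
```

```text
clock: 30.0
tool_pos: [0.5734, 0.0678, 0.2179]
tcp_rot: [-3.14, 0.001, 1.514]
wrist_force: [1.6, -0.2, 1.0]
width: 0.366
grasp_force: 66.8
clock: 31.1
tool_pos: [0.5241, -0.1513, 0.3579]
tcp_rot: [-3.14, 0.002, 0.818]
wrist_force: [0.6, 0.5, -0.5]
width: 0.644
grasp_force: 0.0
[-0.0007, 0.0026, 0.5793, -0.1659, 0.0996, 0.0582]
```

```bash
python3 -m handwheel '[0,0,0.5793,-0.166,0.0996,0,0.055, 0,0,0.5793,-0.166,0.0996,0,0.055, 0,0,0.5793,-0.166,0.0996,0,0.055, 0,0,0.5793,-0.166,0.0996,0.03,0.055, 0,0,0.5793,-0.166,0.0996,0.055,0.055, 0,0,0.5793,-0.166,0.0996,0.055,0.055, 0,0,0.5793,-0.166,0.0996,0.055,0.055]'
python3 - <<'E'
from h import *
im=env.capture('wrist');cv2.imwrite('pics/w7.png',im)
for x in fresh(im,env.get_calibration('wrist')):
    print(*x);print(row([*x[0],.204],90+x[1]))
E
```

```text
clock: 31.8
tool_pos: [0.4854, -0.3388, 0.3034]
tcp_rot: [-3.141, 0.004, 0.246]
wrist_force: [1.5, 0.5, -0.0]
width: 0.645
grasp_force: 0.0
[ 0.4841 -0.3416] -75.9 [322. 260.] [ 9. 45.] 0.031
[0.0005, 0.0024, 0.0004, -0.0021, 0.0025, 0.1001]
```

```bash
python3 -m handwheel '[0,0,0,-0.002,0.0025,0.05,0.055, 0,0,0,-0.002,0.0025,0.09,0.055, 0,0,0,-0.002,0.0025,0.1,0.055, 0,0,0,-0.002,0.0025,0.1,0.055, 0,0,0,-0.002,0.0025,0.1,0.02, 0,0,0,-0.002,0.0025,0.1,0.02, 0,0,0,-0.002,0.0025,0.1,0.02, 0,0,0,-0.002,0.0025,0.1,0.02]'
python3 -m handwheel '[0,0,0,0,0,-0.05,0.02, 0,0,0,0,0,-0.1,0.02, 0,0,0,0,0,-0.15,0.02, 0,0,0,0,0,-0.17,0.02, 0,0,0,0,0,-0.17,0.02, 0,0,0,0,0,-0.17,0.02]'
python3 - <<'E'
from h import *
held('h5')
print(row([.5704,.0118,.374],86.8))
E
```

```text
clock: 32.65
tool_pos: [0.4842, -0.3425, 0.2054]
tcp_rot: [3.14, 0.001, 0.245]
wrist_force: [-1.7, 2.4, 11.4]
width: 0.369
grasp_force: 58.7
clock: 33.25
tool_pos: [0.484, -0.3418, 0.3739]
tcp_rot: [3.141, 0.002, 0.245]
wrist_force: [-0.0, 0.1, -1.2]
width: 0.364
grasp_force: 60.2
stripe px 317.5 346.5 slope 0.0 n 896 blue box 279.0 356.0 290.0 377.0 tool frame [ 0.0007 -0.001   0.144 ] tcp [ 0.4839 -0.3417  0.373 ]
[-0.0018, 0.0023, -1.2698, 0.1697, -0.322, -0.0014]
```

```bash
python3 -m handwheel '[0,0,-1.2698,0.1695,-0.3213,0,0.02, 0,0,-1.2698,0.1695,-0.3213,0,0.02, 0,0,-1.2698,0.1695,-0.3213,0,0.02, 0,0,-1.2698,0.1695,-0.3213,0,0.02, 0,0,-1.2698,0.1695,-0.3213,0,0.02, 0,0,-1.2698,0.1695,-0.3213,0,0.02, 0,0,-1.2698,0.1695,-0.3213,0,0.02, 0,0,-1.2698,0.1695,-0.3213,0,0.02, 0,0,-1.2698,0.1695,-0.3213,0,0.02, 0,0,-1.2698,0.1695,-0.3213,0,0.02, 0,0,-1.2698,0.1695,-0.3213,0.05,0.02,0,0,-1.2698,0.1695,-0.3213,0.09,0.02]'
python3 -m handwheel '[0,0,0,0,0,0,0.02,0,0,0,0,0,0,0.02,0,0,0,0,0,0,0.02]'
python3 - <<'E'
from h import *
print(row([.5704,.0111,.219],86.8))
E
```

```text
clock: 34.5
tool_pos: [0.5699, 0.0103, 0.2807]
tcp_rot: [-3.139, 0.001, 1.511]
wrist_force: [1.1, 0.2, -1.1]
width: 0.365
grasp_force: 60.3
clock: 34.8
tool_pos: [0.5709, 0.0103, 0.2843]
tcp_rot: [-3.141, 0.001, 1.513]
wrist_force: [0.9, -0.3, 0.2]
width: 0.365
grasp_force: 60.1
[-0.0007, 0.0009, -0.0017, 0.0009, -0.0005, 0.0653]
```

```bash
python3 -m handwheel '[0,0,0,0.0009,-0.0005,0.02,0.02, 0,0,0,0.0009,-0.0005,0.04,0.02, 0,0,0,0.0009,-0.0005,0.055,0.02, 0,0,0,0.0009,-0.0005,0.066,0.02, 0,0,0,0.0009,-0.0005,0.066,0.02, 0,0,0,0.0009,-0.0005,0.066,0.02]'
python3 -m handwheel '[0,0,0,0,0,0,0.055, 0,0,0,0,0,0,0.055, 0,0,0,0,0,0,0.055, 0,0,0,0,0,-0.05,0.055, 0,0,0,0,0,-0.1,0.055, 0,0,0,0,0,-0.15,0.055, 0,0,0,0,0,-0.2,0.055, 0,0,0,0.002,-0.14,-0.2,0.055, 0,0,0,0.002,-0.14,-0.2,0.055, 0,0,0,0.002,-0.14,-0.2,0.055, 0,0,0,0.002,-0.14,-0.2,0.055, 0,0,0,0.002,-0.14,-0.2,0.055]'
python3 - <<'E'
from h import *
o=env.get_obs();print(o['tool_pos'])
im=env.capture('wrist');cv2.imwrite('pics/w8.png',im)
E
```

```text
clock: 35.4
tool_pos: [0.5701, 0.0115, 0.2172]
tcp_rot: [-3.14, 0.001, 1.514]
wrist_force: [0.6, -1.4, -0.9]
width: 0.361
grasp_force: 67.8
clock: 36.6
tool_pos: [0.4303, 0.0218, 0.4174]
tcp_rot: [-3.14, -0.001, 1.516]
wrist_force: [1.4, 0.2, 0.5]
width: 0.644
grasp_force: 0.0
[0.43031483 0.02176827 0.41736721]
```

View pics/w8.png

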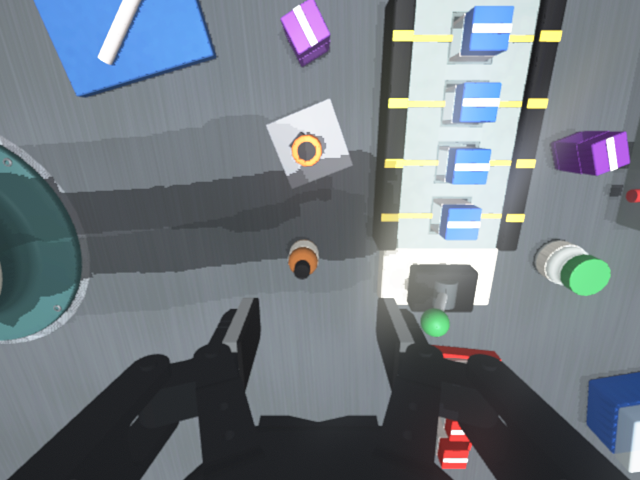

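All four fresh cells are in slots with stripes along the yellow lines. The thermometer handle top is at (307,150).

```bash
python3 - <<'E'
from h import *
p=pix2w('wrist',(306.5,150),.165);print(p,pix2w('wrist',(309,144),.075))
print(row([*p[:2],.40],86.8),row([*p[:2],.295],86.8))
E
```

```text
[0.42763567 0.09327011 0.165     ] [0.42688773 0.09374424 0.075     ]
[-0.0019, 0.0003, 0.0001, 0.0712, -0.0073, 0.0172] [-0.0019, 0.0003, 0.0001, 0.0713, -0.0071, 0.1222]
```

```bash
python3 -m handwheel '[0,0,0,0.0713,-0.0073,0,0.055, 0,0,0,0.0713,-0.0073,0,0.055, 0,0,0,0.0713,-0.0073,0,0.055, 0,0,0,0.0713,-0.0073,0.05,0.055, 0,0,0,0.0713,-0.0073,0.09,0.055, 0,0,0,0.0713,-0.0073,0.122,0.055, 0,0,0,0.0713,-0.0073,0.122,0.055, 0,0,0,0.0713,-0.0073,0.122,0.055, 0,0,0,0.0713,-0.0073,0.122,0.01, 0,0,0,0.0713,-0.0073,0.122,0.01, 0,0,0,0.0713,-0.0073,0.122,0.01, 0,0,0,0.0713,-0.0073,0.122,0.01]'
python3 -m handwheel '[0,0,0,0,0,0,0.01,0,0,0,0,0,-0.04,0.01,0,0,0,0,0,-0.08,0.01, 0,0,0,0,0,-0.115,0.01,0,0,0,0,0,-0.115,0.01,0,0,0,0,0,-0.115,0.01]'
python3 - <<'E'
from h import *
im=env.capture('wrist');cv2.imwrite('pics/w9.png',im)
print(row([.584,.2564,.41],86.8))
E
```

```text
clock: 37.85
tool_pos: [0.4274, 0.0933, 0.2959]
tcp_rot: [-3.14, -0.0, 1.515]
wrist_force: [-2.9, -0.0, 13.0]
width: 0.216
grasp_force: 58.0
clock: 38.45
tool_pos: [0.4272, 0.0933, 0.4105]
tcp_rot: [-3.14, -0.001, 1.515]
wrist_force: [-0.8, 0.2, -0.5]
width: 0.216
grasp_force: 59.0
[-0.0029, 0.0003, 0.0001, 0.1716, 0.1476, -0.0008]
```

View pics/w9.png

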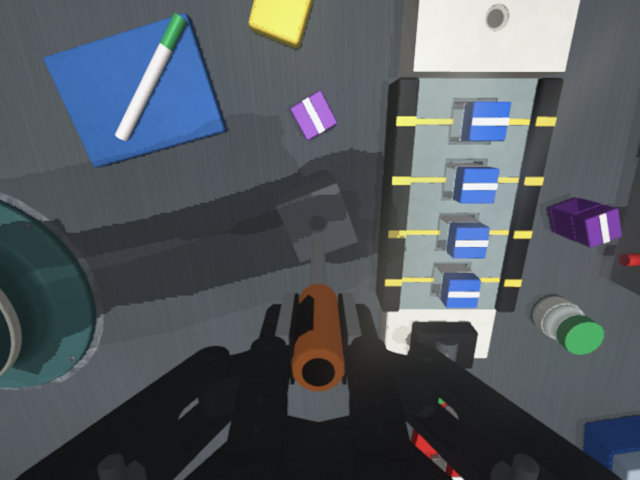

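Thermometer held; handle top at (318,371), stem end about (318,248), well mouth at (497,17).

```bash
python3 - <<'E'
from h import *
o=env.get_obs();T=Ro.from_euler('xyz',o['tcp_rot']);c=env.get_calibration('wrist')
for uv,d in(((318,371),.13),((318,250),.28)):
    p=pix2w('wrist',uv,o['tool_pos'][2]-d);print(uv,T.inv().apply(p-o['tool_pos']).round(4))
for d in(.13,.185,.28):
    q=np.array(c['R'])@(T.apply([0,0,d])+o['tool_pos'])+c['t'];print(d,c['fx']*q[0]/q[2]+c['cx'],c['fy']*q[1]/q[2]+c['cy'])
print(pix2w('wrist',(497,17),.06))
im=cv2.imread('pics/w9.png')[225:300,290:350];cv2.imwrite('pics/w9c.png',cv2.resize(im,None,fx=8,fy=8,interpolation=cv2.INTER_CUBIC))
E
```

```text
(318, 371) [0.0005 0.0005 0.13  ]
(318, 250) [-0.0068  0.0006  0.28  ]
0.13 316.7154506004638 372.22010977257275
0.185 316.9951449633613 299.5745705081044
0.28 317.2173831250841 241.85223768659873
[0.58286654 0.25635137 0.06      ]
```

View pics/w9c.png

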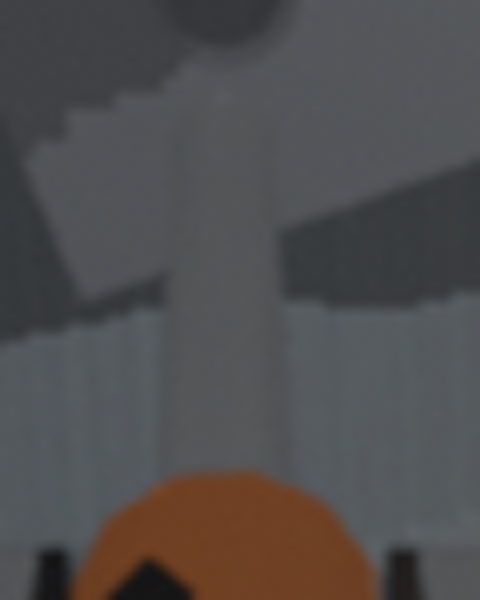

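```bash
python3 -m handwheel '[-0.002,0,0,0.1715,0.147,0,0.01, -0.002,0,0,0.1715,0.147,0,0.01, -0.002,0,0,0.1715,0.147,0,0.01, -0.002,0,0,0.1715,0.147,0,0.01, -0.002,0,0,0.1715,0.147,0,0.01, -0.002,0,0,0.1715,0.147,0.03,0.01, -0.002,0,0,0.1715,0.147,0.05,0.01, -0.002,0,0,0.1715,0.147,0.05,0.01, -0.002,0,0,0.1715,0.147,0.05,0.01]'
python3 - <<'E'
from h import *
print(row([.5838,.2561,.295],86.8))
E
```

```text
clock: 39.4
tool_pos: [0.5836, 0.2559, 0.3587]
tcp_rot: [-3.14, 0.002, 1.514]
wrist_force: [0.5, 1.3, -0.1]
width: 0.216
grasp_force: 59.0
[-0.0019, 0.0022, -0.0008, 0.0004, 0.0003, 0.0637]
```

```bash
python3 -m handwheel '[-0.001,0.001,0,0.0004,0.0003,0.015,0.01, -0.001,0.001,0,0.0004,0.0003,0.03,0.01, -0.001,0.001,0,0.0004,0.0003,0.045,0.01, -0.001,0.001,0,0.0004,0.0003,0.06,0.01, -0.001,0.001,0,0.0004,0.0003,0.065,0.01, -0.001,0.001,0,0.0004,0.0003,0.065,0.01]'
```

```text
clock: 40.0
tool_pos: [0.5844, 0.2565, 0.2948]
tcp_rot: [3.141, -0.001, 1.514]
wrist_force: [-4.4, -0.7, 21.1]
width: 0.218
grasp_force: 62.0
```

```bash
python3 -m handwheel '[0,0,0,0,0,0,0.055, 0,0,0,0,0,0,0.055, 0,0,0,0,0,0,0.055, 0,0,0,0,0,0,0.055, 0,0,0,0,0,-0.04,0.055, 0,0,0,0,0,-0.08,0.055, 0,0,0,0,0,-0.125,0.055]'
python3 -m handwheel '[0,0,0,-0.328,-0.0908,0,0.04, 0,0,0,-0.328,-0.0908,0,0.02, 0,0,0,-0.328,-0.0908,0,0, 0,0,0,-0.328,-0.0908,0,0, 0,0,0,-0.328,-0.0908,0,0, 0,0,0,-0.328,-0.0908,0,0, 0,0,0,-0.328,-0.0908,0,0, 0,0,0,-0.328,-0.0908,0,0, 0,0,0,-0.328,-0.0908,0,0]'
python3 - <<'E'
from h import *
im=env.capture('wrist');print(row([.475,-.066,.27],86.8))
s=env.capture('scene')
cv2.imwrite('pics/chk.png',np.hstack([cv2.resize(im,(400,300)),cv2.resize(s[200:400,130:530],(400,200),interpolation=cv2.INTER_AREA)[:200] if 0 else cv2.copyMakeBorder(s[170:370,130:530],0,100,0,0,cv2.BORDER_CONSTANT)]))
E
```

```text
clock: 40.7
tool_pos: [0.5835, 0.2564, 0.4198]
tcp_rot: [-3.141, 0.001, 1.514]
wrist_force: [-0.2, 0.7, 0.3]
width: 0.642
grasp_force: 0.0
clock: 41.6
tool_pos: [0.4745, -0.0665, 0.4193]
tcp_rot: [3.141, -0.0, 1.513]
wrist_force: [0.4, 0.3, 0.3]
width: -0.001
grasp_force: 0.0
[0.0002, -0.0001, -0.0002, -0.0004, 0.0001, 0.1491]
```

View pics/chk.png

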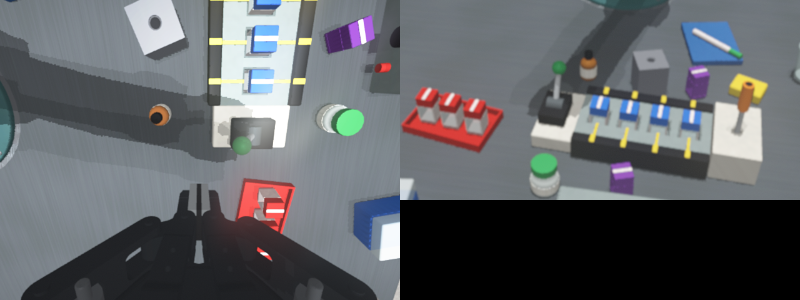

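All in place: used cells in the tray, fresh cells in the slots, thermometer in the well. Now the lever.

```bash
python3 -m handwheel '[0,0,0,0,0,0.05,0, 0,0,0,0,0,0.1,0, 0,0,0,0,0,0.149,0, 0,0,0,0,0,0.149,0, 0,0,0,0,0.015,0.149,0, 0,0,0,0,0.025,0.149,0, 0,0,0,0,0.035,0.149,0, 0,0,0,0,0.045,0.149,0, 0,0,0,0,0.055,0.149,0, 0,0,0,0,0.065,0.149,0, 0,0,0,0,0.075,0.149,0, 0,0,0,0,0.085,0.149,0]'
python3 -m handwheel '[0,0,0,0,0.005,0,0, 0,0,0,0,0.01,0,0, 0,0,0,0,0.01,0,0]'
python3 - <<'E'
from h import *
s=env.capture('scene')
for n in('scene',):
  for d in env.find_in('scene','shutter_tip')[:3]: print(d['conf'],towld('scene',d['centre']))
m=hue(s,'green');n,l,st,ce=cv2.connectedComponentsWithStats(m);print([(ce[k].round(),st[k,4]) for k in range(1,n) if st[k,4]>20])
E
```

```text
clock: 42.9
tool_pos: [0.5604, -0.0707, 0.2701]
tcp_rot: [-3.141, 0.0, 1.515]
wrist_force: [-1.6, -0.4, -0.8]
width: 0.002
grasp_force: 0.6
clock: 43.2
tool_pos: [0.57, -0.0713, 0.27]
tcp_rot: [3.141, 0.0, 1.515]
wrist_force: [-0.2, -0.3, -0.5]
width: 0.001
grasp_force: 0.0
0.79 [ 0.60471581 -0.07209682  0.11683872]
[(array([465., 223.]), np.int32(44)), (array([ 49., 280.]), np.int32(2504)), (array([279., 260.]), np.int32(130)), (array([274., 335.]), np.int32(486)), (array([ 77., 466.]), np.int32(177)), (array([110., 472.]), np.int32(182)), (array([141., 476.]), np.int32(137)), (array([172., 478.]), np.int32(30))]
```

```bash
python3 -m handwheel '[0,0,0,0,0.004,0,0, 0,0,0,0,0.004,0,0]'; python3 -m handwheel '[0,0,0,0,0.004,0,0, 0,0,0,0,0.004,0,0]'; python3 -m handwheel '[0,0,0,0,0.003,0,0, 0,0,0,0,0.003,0,0]'
```

```text
clock: 43.5
tool_pos: [0.5725, -0.0717, 0.2698]
tcp_rot: [-3.138, -0.001, 1.514]
wrist_force: [-14.5, 2.4, 8.1]
width: 0.002
grasp_force: 7.2
clock: 43.7
tool_pos: [0.5745, -0.0721, 0.2694]
tcp_rot: [-3.131, -0.002, 1.514]
wrist_force: [-40.3, 5.2, 29.2]
width: -0.005
grasp_force: 21.0
clock: 43.9
tool_pos: [0.5759, -0.0724, 0.2692]
tcp_rot: [-3.126, -0.003, 1.513]
wrist_force: [-61.0, 8.7, 44.9]
width: 0.001
grasp_force: 31.8
```

At the end stop. Back off, rise, and check.

```bash
python3 -m handwheel '[0,0,0,0,-0.02,0,0, 0,0,0,0,-0.06,0,0, 0,0,0,0,-0.07,0,0, 0,0,0,0,-0.07,-0.05,0, 0,0,0,0,-0.07,-0.1,0, 0,0,0,0,-0.07,-0.15,0, 0,0,0,0,-0.07,-0.15,0]'
python3 - <<'E'
from h import *
im=env.capture('wrist')
s=env.capture('scene')
for d in env.find_in('scene','shutter_tip')[:1]: print(d['conf'],towld('scene',d['centre']))
cv2.imwrite('pics/fin.png',np.hstack([cv2.resize(im,(400,300)),cv2.copyMakeBorder(s[170:370,130:530],0,100,0,0,cv2.BORDER_CONSTANT)]))
E
```

```text
clock: 44.6
tool_pos: [0.5118, -0.0688, 0.4259]
tcp_rot: [3.133, -0.002, 1.514]
wrist_force: [0.7, 0.3, -1.1]
width: -0.001
grasp_force: 0.0
0.61 [ 0.60531865 -0.07512421  0.11509474]
```

View pics/fin.png

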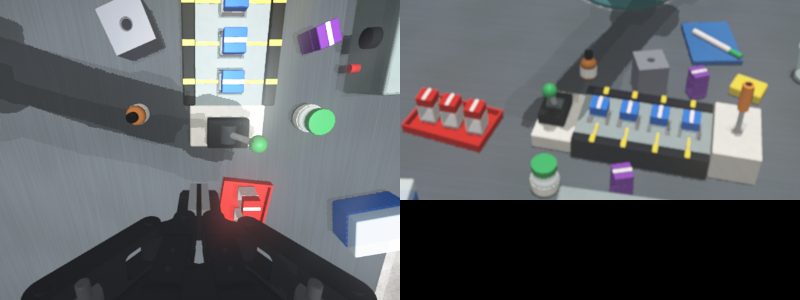

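The lever is fully over, the cells and thermometer are still in place, and the robot is clear of everything, so I'm handing it in.

```bash
python3 -c "
from station import env
print(env.finish_job())"
```

```text
the job is handed in; nothing more can be done
None
```

I handed the job in at about 45 s on the robot's clock; the hand-in returned no verdict, but the last pictures show three used cells upright in the tray, four fresh cells in the slots with stripes along the light path, the thermometer in the well, and the lever pushed last to its end stop.

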